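# Log the sample blocks' readings on the dry-block heater

## Task

Set every aluminium sample block that is on the bench flat on the heater's recessed plate, then press the logger's white, yellow and green keys fully, one at a time in that order. Take the orange probe and touch its copper tip to the coloured dot on each block, in the order red, yellow, green, blue (skip any colour that is not there), lay the probe back in its rest the way it lay before, and only then press the blue key and after it the red key. Never press the black key or two keys at once, leave the blocks on the plate, and leave everything else on the bench alone.

Things in the scene. Friction and masses are not known exactly. Their poses are not given: they have to be found in the camera images.
- heater: white dry-block heater fixed to the bench, 170 (x) x 340 (y) x 75 tall; origin at the centre of its underside. Its top has a dark recessed plate, 110 (x) x 300 (y), whose floor is 65 above the origin, inside a rim 10 high; y along the plate's length
- block_red: loose aluminium sample block with a red dot and red side stripes, 60 (x) x 50 (y) x 40 tall, 0.28 kg; origin at the centre of its underside, z up; x along its length. The dot, 18 dia, is in the middle of the top face, 40 above the origin. May be absent
- block_yellow: loose aluminium sample block with a yellow dot and yellow side stripes, 60 (x) x 50 (y) x 40 tall, 0.28 kg; origin at the centre of its underside, z up; x along its length. The dot, 18 dia, is in the middle of the top face, 40 above the origin. May be absent
- block_green: loose aluminium sample block with a green dot and green side stripes, 60 (x) x 50 (y) x 40 tall, 0.28 kg; origin at the centre of its underside, z up; x along its length. The dot, 18 dia, is in the middle of the top face, 40 above the origin. May be absent
- block_blue: loose aluminium sample block with a blue dot and blue side stripes, 60 (x) x 50 (y) x 40 tall, 0.28 kg; origin at the centre of its underside, z up; x along its length. The dot, 18 dia, is in the middle of the top face, 40 above the origin. May be absent
- logger: grey logger fixed to the bench, 170 (x) x 190 (y) x 45 tall, with a dark display on its far (+x) part and two rows of spring keys. Origin at the centre of its underside. In its frame the near row, at x = -55, is white (y = +60), yellow (y = 0), green (y = -60); the second row, at x = 0, is blue (y = +60), black (y = 0), red (y = -60). Keys are 28 dia, their top faces 63 above the origin when up
- key_white (a joint): travel of the white key, m: 0 up, 0.006 fully down (5 N); springs back
- key_yellow (a joint): travel of the yellow key, m: 0 up, 0.006 fully down (5 N); springs back
- key_green (a joint): travel of the green key, m: 0 up, 0.006 fully down (5 N); springs back
- key_blue (a joint): travel of the blue key, m: 0 up, 0.006 fully down (5 N); springs back
- key_black (a joint): travel of the black key, m: 0 up, 0.006 fully down (5 N); springs back
- key_red (a joint): travel of the red key, m: 0 up, 0.006 fully down (5 N); springs back
- probe: loose cordless surface probe, 0.08 kg: square orange handle 110 long x 24 x 24, origin at the handle's centre, x along it; a thin steel shaft of 8 dia runs on from the handle's -x end to a copper ball tip
- probe_tip (a point): centre of the probe's copper ball tip, 10 dia; 112 from the probe's origin along the probe's -x
- probe_rest: blue rest fixed to the bench, 130 (x) x 70 (y): two posts 84 apart along x, whose saddles, 63 above the bench and 38 wide between 13 high cheeks, carry the probe's handle lengthwise along the rest's x; the handle's centre then lies 75 above the rest's origin (centre of its underside). The probe starts here, tip to the rest's -x; the handle is free to grip between the posts
- slide_box: bystander, leave alone: a wooden slide box, 90 x 130 x 35 mm; origin at the centre of its underside
- oil_bottle: bystander, leave alone: a small amber bottle, 36 dia x 75 tall mm; origin at the centre of its underside
- sample_jar: bystander, leave alone: a clear jar with red lid, 70 dia x 80 tall mm; origin at the centre of its underside
- wash_bottle: bystander, leave alone: a white bottle with red cap, 68 dia x 170 tall mm; origin at the centre of its underside
- culture_dish: bystander, leave alone: a flat glass dish, 90 dia x 18 tall mm; origin at the centre of its underside
- timer: bystander, leave alone: a small white bench timer, 60 x 65 x 24 mm; origin at the centre of its underside
Not all that is in view belongs to the job. Of the things that look like the probe_rest, take the one that is farthest from the robot's base at the start.

How it is judged:
By the outcome, as a careful person would: the job done as asked, in the order asked, and still so for the second after the job is handed in, with the robot touching nothing.
Of block_red, block_yellow, block_green, block_blue only 3 to 4 are there at a start; the rules pass over those that are not, and their reading is None.
At some moment in a run one of block_red, block_yellow, block_green, block_blue may be knocked a few centimetres aside while the robot is not near it.
Once in a run the grip may slacken for a moment while it holds something.
It also fails if it takes over 208 s, if anything falls off the work surface, if the arm or the gripper's body presses on something with over 40 N, if the wrist force passes 120 N, or if a joint passes its speed limit or range.

## Robot

A 6-joint arm with a two-finger parallel gripper is mounted at the origin on the work surface. World frame = base frame: x ahead of the robot, y to its left, z up, the work surface at z = 0. Lengths are in mm, angles in rad, forces in N, time in s.
With the tool pointing down it reaches from about 375 to 925 mm from the base axis. Payload 5.7 kg.
Tool frame: the origin (TCP) lies between the finger pads; the fingertips stand 8 mm ahead of it and the grasp point (between the pads) lies 11 mm behind it; z points along the fingers, y is the line along which they close (so a half turn about z gives the same grasp; the last joint's range is limited). The gripper opens to 88 mm and grips with 3 to 60 N. Pads are 20 mm wide; open, the fingers measure 115 mm over their backs; the gripper's body (75 mm by 178 mm) begins 61 mm behind the grasp point.
Start: joints at [-1.378, 0.359, 1.51, -0, 1.272, -0.115], TCP at [181.762, -571.774, 230.623] pointing down, gripper open.
Joint ranges: [-2.97, 2.97], [-1.01, 2.36], [0.21, 2.38], [-0.96, 4.11], [0.2, 2.71], [-2.98, 2.98]. Speed limits (rad/s): [2.39, 2.39, 3.14, 3.14, 3.14, 3.14].

## Interface

Orientations are given as a rotation vector (axis times angle).
In Python, from bench import robot, viewer gives the robot as it stands. The module is installed in compiled form; this text tells all that it offers.
- The arm moves only by the tool move_arm, never from a script. Its argument "steps" is a list of rows, each a list of 7 numbers: the shift along the world's x, y, z each as a share of 0.02 m, from -1 to 1, then the turn, a rotation vector about the world's x, y, z each as a share of 0.08 rad, from -1 to 1, then the opening, from -1 (shut) to 1 (fully open). In form: [[tx, ty, tz, rx, ry, rz, grip], ...]. A call has 1 to 10 rows; each row shifts and turns the commanded pose from where the row before left it; what a row does not reach is not made up. A row lasts 1/8 s, in which the tool goes at most 62.5 mm and 10.7 degrees, less where a joint would pass 70% of its speed; a pose out of reach is approached as far as the arm can. A call with a number of a shift or a turn outside -1 to 1 is refused whole. A call with a gripper value outside its range is refused whole. The fingers move at their own pace and stop on an object; "force" is the grip in N (left out, the last holds). Time passes only in rows, so rows that do not move let the fingers close. It gives the time, the measured TCP pose, the force, the opening and the grip force at its end, in the units of the state.
- robot.sense(): the state, without advancing time (a new reading comes with each control period).
- viewer.get_image(name): name is "scene" or "side" or "wrist"; returns the picture (400x640x3 uint8, red, green, blue); there is no depth.
- viewer.camera_info(name): a dict with "vfov" (degrees; the focal length in pixels is half the picture's height over the tangent of half this angle, whatever the lens; pixels are square), "cx", "cy" (the principal point, pixels), "T" (4x4, takes a point from camera to world coordinates). Camera axes: x right, y down, z forward; pixel columns grow to the right and rows downward; lengths in mm; the calibration is good to about 2 mm. The wrist camera is an equidistant fisheye: a pixel r from the principal point sees the ray r / f radians off the axis. A picture is of the moment at which its call begins: read the wrist's pose just before it. camera_info takes no time and is no camera call; for the wrist camera it gives the pose at the moment of the call.
- robot.close_job(): hands the job in; it is judged then, once.
The state is a dict: "time_s": time; "q": joint angles; "dq": joint speeds; "joint_efforts": joint torques, N m; "tcp_pos": TCP position; "eef_rot": TCP orientation; "force": force on the tool from outside, world axes, zero at the start; "moment": the same for the moment, N m; "opening": finger opening in mm; "grasp_force": force on a finger pad.
Only numpy, scipy, OpenCV 4.12 (cv2) and the standard library are available. Lean on these libraries where they do the work, as an engineer would, in place of code of your own. Each camera call takes 0.05 s, during which the arm holds its last target. There are 200 camera calls.

## Working session

There is one attempt and no reset: what is moved stays moved. The work goes in short steps, Python scripts to look and compute and a tool call to move; the robot and the scene stay as the last step left them, time stands still between calls to the robot, and variables do not carry over. Pictures are saved under pics/ and viewed, at most 14 in all, crops included, and the job is handed in when it is done.

Besides the shell and the picture viewer there is one more tool, called after "Call:" in YAML: its name, and indented under it one key for each argument. move_arm: Moves the arm, as the interface text tells. Its arguments: {"type":"object","properties":{"steps":{"type":"array"},"force":{"type":"number"}},"required":["steps"]}

```bash
mkdir -p pics; ls
python3 - <<'E'
from bench import robot, viewer
import cv2
for n in ("scene","side","wrist"):
    i=viewer.camera_info(n); print(n,i["vfov"],i["cx"],i["cy"]); print(i["T"])
    cv2.imwrite(f"pics/{n}0.png",viewer.get_image(n)[:,:,::-1])
print(robot.sense())
E
```

```text
pics
scene 42.07817356526711 319.5102503265215 200.92943134781558
[[-8.70890860e-01  4.04676677e-01 -2.78901234e-01  9.44068434e+02]
 [ 4.91443054e-01  7.23650154e-01 -4.84576288e-01  7.07296566e+02]
 [ 5.73019883e-03 -5.59077134e-01 -8.29095847e-01  1.23433031e+03]
 [ 0.00000000e+00  0.00000000e+00  0.00000000e+00  1.00000000e+00]]
side 47.09251750908074 323.96041992789293 197.2065252723832
[[-9.98233805e-01 -2.92434985e-02  5.17115829e-02  4.55845091e+02]
 [-5.88249004e-02  6.08184786e-01 -7.91612846e-01  1.06857272e+03]
 [-8.30066886e-03 -7.93256632e-01 -6.08830859e-01  9.00486295e+02]
 [ 0.00000000e+00  0.00000000e+00  0.00000000e+00  1.00000000e+00]]
wrist 65.70646984690485 317.82119830057945 197.93626306129934
[[ 3.03158248e-01 -9.10852942e-01 -2.80074979e-01  2.58590742e+02]
 [-9.52936765e-01 -2.90560272e-01 -8.65231220e-02 -5.46564398e+02]
 [-2.56882184e-03  2.93123943e-01 -9.56070999e-01  3.84041141e+02]
 [ 0.00000000e+00  0.00000000e+00  0.00000000e+00  1.00000000e+00]]
{'time_s': 0.15, 'q': array([-1.37806393e+00,  3.59333857e-01,  1.51120261e+00, -2.16154691e-06,
        1.27252462e+00, -1.15134293e-01]), 'dq': array([-0.0006999 , -0.00386261, -0.00299465, -0.00208289, -0.00015917,
        0.00170769]), 'joint_efforts': array([ 1.04856790e-03, -5.15752172e+01, -2.71013099e+01,  6.76124892e-02,
        3.06084019e-02, -7.28614327e-05]), 'tcp_pos': array([ 181.68322082, -571.26049301,  229.99894891]), 'eef_rot': array([-3.10299528e+00, -4.81464312e-01,  9.26702336e-05]), 'force': array([-0.44931523, -1.07182206, -0.18901382]), 'moment': array([ 0.02836114,  0.04968875, -0.04289948]), 'grasp_force': 0.0, 'opening': 87.54219270751886}
```

View pics/scene0.png

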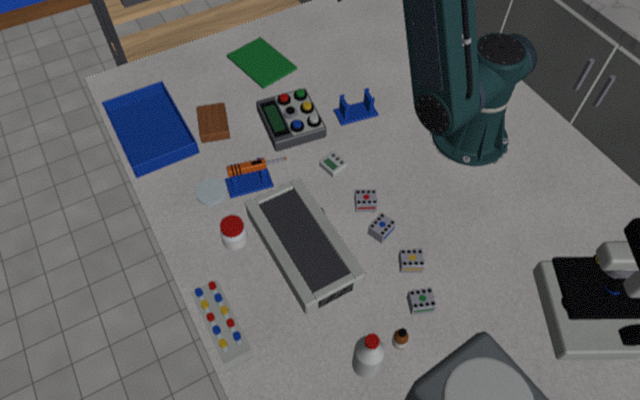

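View pics/side0.png

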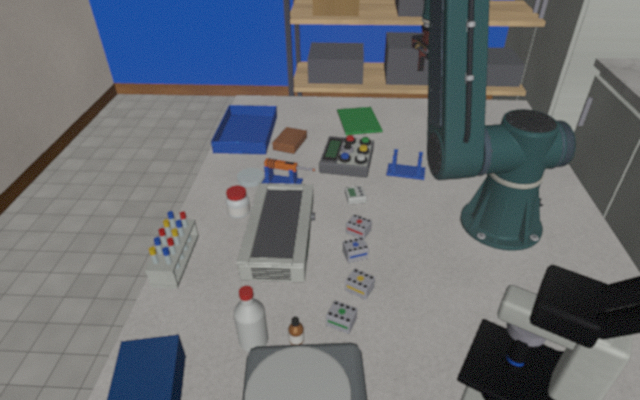

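```bash
cat > h.py <<'E'
import numpy as np, cv2
from bench import robot, viewer
class Cam:
    def __init__(s,n,info=None):
        i=info or viewer.camera_info(n); s.n=n; s.T=np.array(i["T"]); s.c=np.array([i["cx"],i["cy"]]); s.f=200/np.tan(np.radians(i["vfov"]/2))
    def ray(s,p):
        d=(np.asarray(p,float)-s.c)
        if s.n=="wrist":
            r=np.hypot(*d); t=r/s.f; v=np.r_[d/max(r,1e-9)*np.sin(t),np.cos(t)]
        else: v=np.r_[d/s.f,1]; v/=np.linalg.norm(v)
        return s.T[:3,3],s.T[:3,:3]@v
    def plane(s,p,z):
        o,d=s.ray(p); return o+d*(z-o[2])/d[2]
    def proj(s,P):
        v=s.T[:3,:3].T@(np.asarray(P,float)-s.T[:3,3])
        if s.n=="wrist":
            r=np.hypot(v[0],v[1]); return s.c+v[:2]/max(r,1e-9)*np.arctan2(r,v[2])*s.f
        return s.c+s.f*v[:2]/v[2]
def tri(rays):
    A=np.zeros((3,3));b=np.zeros(3)
    for o,d in rays:
        M=np.eye(3)-np.outer(d,d);A+=M;b+=M@o
    P=np.linalg.solve(A,b)
    return P,max(np.linalg.norm((np.eye(3)-np.outer(d,d))@(P-o)) for o,d in rays)
HUE={"red":[(0,9),(171,180)],"yellow":[(17,34)],"green":[(50,90)],"blue":[(100,130)],"orange":[(8,17)]}
def mask(img,c,smin=100,vmin=60):
    h=cv2.cvtColor(img,cv2.COLOR_RGB2HSV); m=0
    for a,b in HUE[c]: m=m|cv2.inRange(h,(a,smin,vmin),(b,255,255))
    return m
def blobs(img,c,box=None,amin=8,**k):
    m=mask(img,c,**k)
    if box: x0,y0,x1,y1=box; w=np.zeros_like(m); w[y0:y1,x0:x1]=m[y0:y1,x0:x1]; m=w
    n,_,st,ce=cv2.connectedComponentsWithStats(m)
    return sorted([(int(st[i,4]),*ce[i].round(1),*st[i,2:4]) for i in range(1,n) if st[i,4]>=amin],reverse=True)
def snap(n,save=None):
    c=Cam(n); im=viewer.get_image(n)
    if save: cv2.imwrite(f"pics/{save}.png",im[:,:,::-1])
    return c,im
E
python3 - <<'E'
from h import *
for n,box in(("scene",(180,80,450,320)),("side",(220,120,400,340))):
    im=cv2.imread(f"pics/{n}0.png")[:,:,::-1].copy()
    for c in HUE: print(n,c,[tuple(map(float,b)) for b in blobs(im,c,box)][:9])
im=cv2.imread("pics/scene0.png"); a=cv2.resize(im[80:220,180:400],None,fx=3.6,fy=3.6,interpolation=cv2.INTER_CUBIC);cv2.imwrite("pics/a.png",a)
im=cv2.imread("pics/side0.png"); a=cv2.resize(im[125:285,230:430],None,fx=3.75,fy=3.75,interpolation=cv2.INTER_CUBIC);cv2.imwrite("pics/b.png",a)
E
```

```text
scene red [(400.0, 231.3, 225.6, 24.0, 22.0), (59.0, 283.7, 97.3, 9.0, 8.0), (49.0, 212.0, 285.1, 7.0, 9.0), (47.0, 210.0, 316.0, 8.0, 7.0), (32.0, 366.5, 207.5, 17.0, 2.0), (22.0, 365.7, 196.5, 6.0, 4.0), (13.0, 259.3, 169.2, 12.0, 3.0), (11.0, 247.0, 171.9, 11.0, 3.0)]
scene yellow [(64.0, 306.8, 105.5, 10.0, 9.0), (55.0, 223.8, 309.6, 8.0, 9.0), (55.0, 204.2, 303.9, 8.0, 9.0), (31.0, 412.0, 257.0, 7.0, 5.0), (19.0, 412.0, 269.0, 19.0, 1.0)]
scene green [(98.0, 264.6, 82.3, 22.0, 8.0), (49.0, 300.3, 92.7, 9.0, 8.0), (30.0, 422.2, 297.7, 7.0, 6.0), (30.0, 330.1, 163.4, 11.0, 8.0)]
scene blue [(863.0, 248.3, 182.8, 48.0, 29.0), (728.0, 355.7, 110.2, 44.0, 37.0), (485.0, 186.5, 141.6, 19.0, 46.0), (65.0, 296.8, 123.8, 9.0, 9.0), (53.0, 217.9, 297.2, 8.0, 9.0), (53.0, 198.5, 291.9, 8.0, 9.0), (27.0, 382.0, 223.9, 7.0, 5.0)]
scene orange [(997.0, 212.4, 122.4, 33.0, 39.0), (338.0, 245.3, 167.3, 39.0, 18.0)]
side red [(225.0, 235.9, 192.6, 19.0, 14.0), (167.0, 245.6, 292.7, 14.0, 15.0), (41.0, 349.5, 138.4, 8.0, 7.0), (20.0, 354.4, 230.7, 14.0, 6.0), (12.0, 358.8, 221.1, 5.0, 3.0), (10.0, 270.1, 160.4, 6.0, 5.0), (9.0, 268.4, 165.9, 8.0, 3.0)]
side yellow [(54.0, 363.1, 147.8, 9.0, 8.0), (28.0, 354.9, 289.4, 17.0, 8.0), (22.0, 360.1, 278.0, 6.0, 5.0)]
side green [(466.0, 360.6, 126.1, 40.0, 15.0), (27.0, 364.7, 139.9, 7.0, 5.0), (15.0, 341.5, 310.9, 6.0, 4.0)]
side blue [(1672.0, 244.9, 135.8, 55.0, 34.0), (334.0, 279.8, 177.4, 39.0, 17.0), (186.0, 393.7, 166.8, 13.0, 27.0), (42.0, 344.5, 155.9, 8.0, 7.0), (19.0, 358.1, 255.1, 15.0, 5.0), (12.0, 355.2, 244.1, 5.0, 3.0)]
side orange [(528.0, 289.2, 139.9, 33.0, 25.0), (237.0, 279.7, 164.3, 33.0, 12.0), (122.0, 295.5, 329.8, 14.0, 12.0)]
```

View pics/a.png

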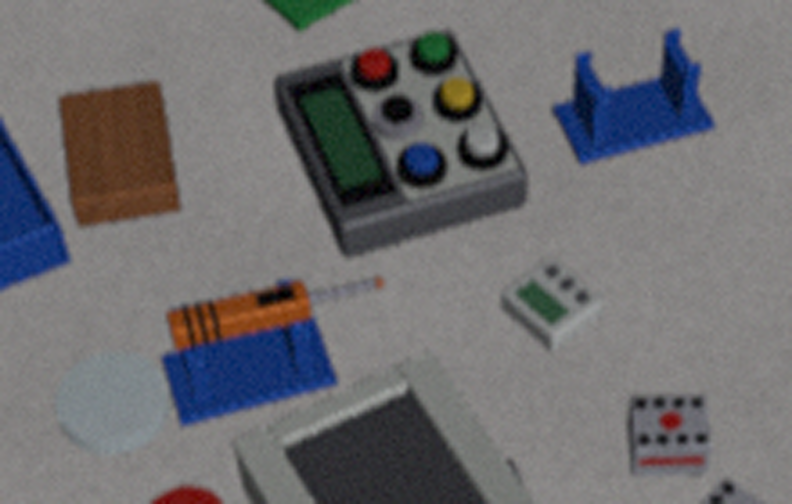

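View pics/b.png

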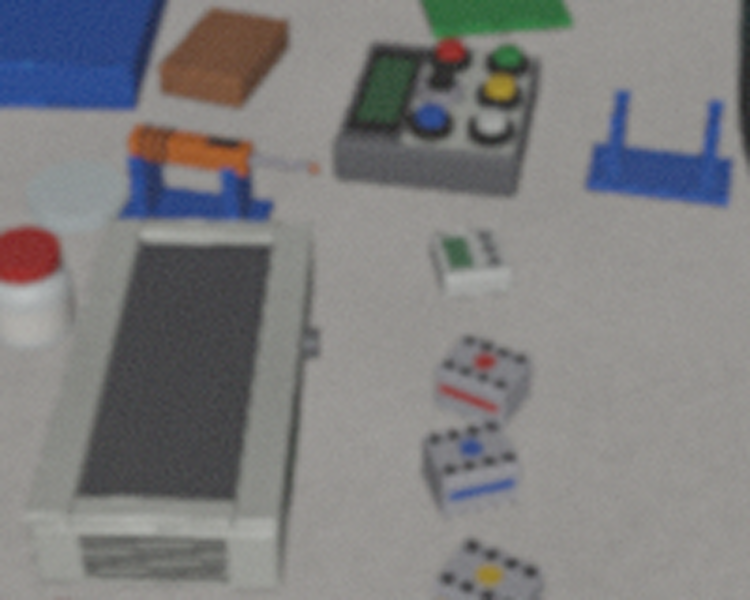

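```bash
cat > m1.py <<'E'
from h import *
S,D=Cam("scene"),Cam("side")
ims={n:cv2.imread(f"pics/{n}0.png")[:,:,::-1].copy() for n in("scene","side")}
P={"red":((365.9,196.5),(358.8,221.3)),"blue":((382,223.9),(355.2,244.1)),"yellow":((412,257),(360.1,278)),"green":((422.2,297.7),(341.5,311)),
"kred":((283.7,97.3),(349.5,138.4)),"kgreen":((300.3,92.7),(364.9,139.9)),"kyel":((306.8,105.5),(363.1,147.8)),"kblue":((296.8,123.8),(344.5,155.9)),
"tip":((285.2,158.3),(313.7,169.8))}
for k,(a,b) in P.items():
    p,e=tri([S.ray(a),D.ray(b)]); print(k,p.round(1),"err",round(e,1),"r",np.hypot(*p[:2]).round(0))
for C,n,box in((S,"scene",(240,170,370,320)),(D,"side",(235,180,320,285))):
    im=ims[n]; h=cv2.cvtColor(im,cv2.COLOR_RGB2HSV); m=cv2.inRange(h,(0,0,0),(180,60,95)); w=np.zeros_like(m); x0,y0,x1,y1=box; w[y0:y1,x0:x1]=m[y0:y1,x0:x1]
    w=cv2.morphologyEx(w,cv2.MORPH_OPEN,np.ones((3,3)))
    c=max(cv2.findContours(w,0,2)[0],key=cv2.contourArea)
    q=cv2.approxPolyDP(c,6,True)[:,0]; print(n,cv2.contourArea(c),q.tolist())
    for z in(65,75): print(z,[C.plane(t,z)[:2].round(0).tolist() for t in q])
# orange handle axis
    o=mask(im,"orange"); w[:]=0; b=(220,150,280,180) if n=="scene" else(255,150,303,175)
    w[b[1]:b[3],b[0]:b[2]]=o[b[1]:b[3],b[0]:b[2]]; r=cv2.minAreaRect(cv2.findNonZero(w)); print("handle",r)
E
python3 m1.py
```

```text
red [422.2  59.6  40.6] err 0.2 r 426.0
blue [432.3 156.7  41.6] err 0.5 r 460.0
yellow [419.4 278.2  40.9] err 0.5 r 503.0
green [462.9 383.3  41.3] err 0.5 r 601.0
kred [ 455.3 -374.4   61.7] err 0.5 r 589.0
kgreen [ 400.  -367.3   61.1] err 0.6 r 543.0
kyel [ 408.1 -308.4   62.6] err 0.8 r 511.0
kblue [ 470.9 -257.2   60.6] err 0.0 r 537.0
tip [ 567.4 -144.8   76.2] err 0.4 r 586.0
scene 4192.5 [[292, 189], [259, 206], [314, 292], [349, 270]]
65 [[597.0, -48.0], [701.0, -41.0], [693.0, 249.0], [589.0, 240.0]]
75 [[600.0, -41.0], [703.0, -35.0], [695.0, 253.0], [592.0, 244.0]]
handle ((246.0028076171875, 166.8455047607422), (10.043725967407227, 38.75079345703125), 77.00537872314453)
side 2485.5 [[267, 190], [251, 256], [292, 257], [301, 191]]
65 [[703.0, -46.0], [699.0, 239.0], [594.0, 237.0], [598.0, -45.0]]
75 [[700.0, -32.0], [696.0, 249.0], [592.0, 247.0], [597.0, -32.0]]
handle ((280.0, 160.0), (20.0, 32.0), 90.0)
```

Call:
move_arm:
  steps:
    - [0.66,0.98,0.15,0,0,0.66,1]
    - [0.66,0.98,0.15,0,0,0.66,1]
    - [0.66,0.98,0.15,0,0,0.66,1]
    - [0.66,0.98,0.15,0,0,0.66,1]
    - [0.66,0.98,0.15,0,0,0.66,1]
    - [0.66,0.98,0.15,0,0,0.66,1]
    - [0.66,0.98,0.15,0,0,0.66,1]
    - [0.66,0.98,0.15,0,0,0.66,1]
    - [0.66,0.98,0.15,0,0,0.66,1]
    - [0.66,0.98,0.15,0,0,0.66,1]

```text
time_s: 1.4
tcp_pos: [314.5, -374.4, 260.9]
eef_rot: [2.869, 1.28, 0.0]
force: [-0.5, 0.7, -0.3]
opening: 87.6
grasp_force: 0.0
```

Call:
move_arm:
  steps:
    - [0.66,0.98,0.15,0,0,0.66,1]
    - [0.66,0.98,0.15,0,0,0.66,1]
    - [0.66,0.98,0.15,0,0,0.66,1]
    - [0.66,0.98,0.15,0,0,0.66,1]
    - [0.66,0.98,0.15,0,0,0.66,1]
    - [0.66,0.98,0.15,0,0,0.66,1]
    - [0.66,0.98,0.15,0,0,0.66,1]
    - [0.66,0.98,0.15,0,0,0.66,1]
    - [0.66,0.98,0.15,0,0,0.66,1]
    - [0.66,0.98,0.15,0,0,0.66,1]

```text
time_s: 2.65
tcp_pos: [446.1, -178.3, 290.9]
eef_rot: [2.435, 1.984, 0.0]
force: [0.5, 0.2, 0.5]
opening: 88.3
grasp_force: 0.0
```

Run:
```python
from h import *
print(robot.sense()["time_s"],robot.sense()["tcp_pos"])
snap("wrist","w1")
i=viewer.camera_info("wrist"); import json; json.dump({k:np.array(v).tolist() for k,v in i.items() if k in("vfov","cx","cy","T")},open("w1.json","w"))
```

```text
2.65 [ 446.11698412 -178.28533153  290.85401738]
```

View pics/w1.png

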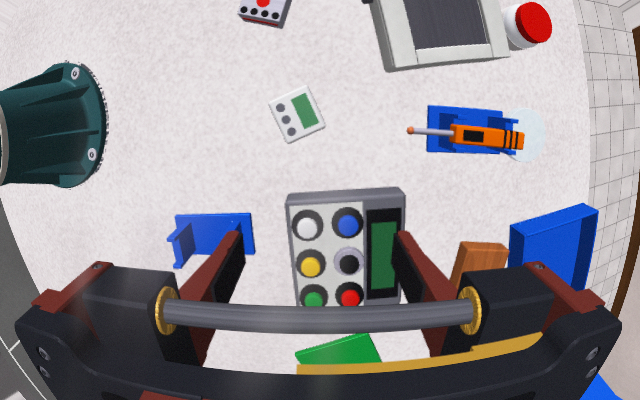

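Run:
```python
from h import *; import json
C=Cam("wrist",json.load(open("w1.json"))); im=cv2.imread("pics/w1.png")[:,:,::-1].copy()
D=Cam("side");S=Cam("scene")
for k,c,b in(("yel","yellow",(290,245,330,285)),("blue","blue",(330,205,365,240)),("red","red",(335,285,365,308)),("green","green",(300,285,325,308))):
    t=blobs(im,c,b)[0]; print(k,t[:3],C.plane(t[1:3],63).round(1))
print("white",C.plane((308,224),63).round(1),"black",C.plane((348,264),63).round(1))
tp=blobs(im,"orange",(400,120,420,140),amin=3); print(tp)
p=tp[0][1:3]
print("tip",[(x[0].round(1),round(x[1],1)) for x in(tri([C.ray(p),S.ray((285.2,158.3))]),tri([C.ray(p),D.ray((313.7,169.8))]),tri([C.ray(p),S.ray((285.2,158.3)),D.ray((313.7,169.8))]))])
h=mask(im,"orange");h[:,:440]=0;h[:115]=0;h[160:]=0;h[:,530:]=0
h=cv2.morphologyEx(h,cv2.MORPH_CLOSE,np.ones((9,9)))
c=max(cv2.findContours(h,0,2)[0],key=cv2.contourArea)
T=np.array([C.plane(q[0],87)[:2] for q in c],np.float32); r=cv2.minAreaRect(T); print("handle",r, cv2.boxPoints(r).round(1).tolist())
# rest plate blue on bench
b=mask(im,"blue");b[:,:420]=0;b[:,530:]=0;b[:100]=0;b[165:]=0
pts=[C.plane(q,5)[:2] for q in ((428,106),(430,153),(503,156))]; print("rest",np.round(pts,1).tolist())
```

```text
yel (322, np.float64(310.1), np.float64(266.5)) [ 409.6 -307.9   63. ]
blue (368, np.float64(347.9), np.float64(225.0)) [ 472.2 -256.1   63. ]
red (276, np.float64(349.8), np.float64(297.6)) [ 456.2 -373.1   63. ]
green (217, np.float64(313.1), np.float64(299.2)) [ 402.  -364.5   63. ]
white [ 420.4 -244.    63. ] black [ 462.7 -314.8   63. ]
[(33, np.float64(409.8), np.float64(129.7), np.int32(6), np.int32(7))]
tip [(array([ 568.2, -144. ,   77.1]), np.float64(0.2)), (array([ 567.6, -144. ,   77.4]), np.float64(0.6)), (array([ 567.8, -144.1,   77.1]), np.float64(0.8))]
handle ((673.8577880859375, -167.21621704101562), (23.878923416137695, 117.46692657470703), 77.47891235351562) [[613.9000244140625, -166.10000610351562], [728.5999755859375, -191.60000610351562], [733.7999877929688, -168.3000030517578], [619.0999755859375, -142.8000030517578]]
rest [[622.7, -122.9], [615.6, -192.9], [746.9, -218.5]]
```

Call:
move_arm:
  steps:
    - [0,1,0,0,0,0,1]
    - [0,1,0,0,0,0,1]
    - [0,1,0,0,0,0,1]
    - [0,1,0,0,0,0,1]
    - [0,1,0,0,0,0,1]
    - [0,1,0,0,0,0,1]
    - [0,1,0,0,0,0,1]
    - [0,1,0,0,0,0,1]
    - [0,1,0,0,0,0,1]
    - [0,1,0,0,0,0,1]

```text
time_s: 3.95
tcp_pos: [444.7, 21.2, 290.4]
eef_rot: [-2.439, -1.979, 0.001]
force: [-0.5, -0.2, -0.1]
opening: 87.5
grasp_force: 0.0
```

Call:
move_arm:
  steps:
    - [0,1,0,0,0,0.3,1]
    - [0,1,0,0,0,0.3,1]
    - [0,1,0,0,0,0.3,1]
    - [0,1,0,0,0,0.3,1]
    - [0,1,0,0,0,0.3,1]
    - [0,1,0,0,0,0.3,1]
    - [0,1,0,0,0,0.3,1]
    - [0,1,0,0,0,0.3,1]
    - [0,1,0,0,0,0.3,1]
    - [0,1,0,0,0,0.3,1]

```text
time_s: 5.2
tcp_pos: [444.6, 220.8, 290.4]
eef_rot: [-2.184, -2.258, 0.001]
force: [-0.3, -0.3, -0.3]
opening: 87.8
grasp_force: 0.0
```

Run:
```python
from h import *
print(robot.sense()["time_s"],robot.sense()["tcp_pos"])
i=viewer.camera_info("wrist"); import json; json.dump({k:np.array(v).tolist() for k,v in i.items() if k in("vfov","cx","cy","T")},open("w2.json","w"))
snap("wrist","w2")
```

```text
5.2 [444.60303321 220.78049403 290.43607956]
```

View pics/w2.png

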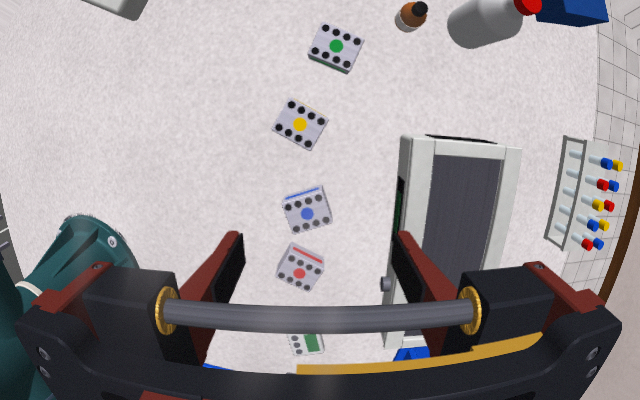

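```bash
cat >> h.py <<'E'
def blocks(C,im,z=40,box=(200,0,390,285),colors=("red","blue","yellow","green"),prior=None):
    """dot centre (x,y) on plane z, yaw of block x (rows of 4 black marks) per colour"""
    g=cv2.cvtColor(im,cv2.COLOR_RGB2HSV)[:,:,2]; out={}
    for c in colors:
        best=None
        for b in blobs(im,c,box,amin=15):
            if b[3]>2.2*b[4] or b[4]>2.2*b[3] : continue
            d=C.plane(b[1:3],z)[:2]
            m=cv2.inRange(g,0,85); n,_,st,ce=cv2.connectedComponentsWithStats(m)
            pts=np.array([C.plane(ce[i],z)[:2] for i in range(1,n) if 3<st[i,4]<250 and max(st[i,2:4])<20])
            if len(pts)==0: continue
            r=pts[np.hypot(*(pts-d).T)<36]-d
            if len(r)<5: continue
            # rows: angle minimising the spread of |perpendicular| offsets
            A=np.linspace(0,np.pi,721); cost=[np.std(np.abs(-np.sin(a)*r[:,0]+np.cos(a)*r[:,1])) for a in A]
            a=A[int(np.argmin(cost))]
            u=np.c_[np.cos(a)*r[:,0]+np.sin(a)*r[:,1],-np.sin(a)*r[:,0]+np.cos(a)*r[:,1]]
            best=(d.round(1).tolist(),round(float(a),3),len(r),np.ptp(u,axis=0).round(1).tolist(),round(min(cost),2)); break
        out[c]=best
    return out
E
python3 - <<'E'
from h import *; import json
C=Cam("wrist",json.load(open("w2.json"))); im=cv2.imread("pics/w2.png")[:,:,::-1].copy()
for k,v in blocks(C,im).items(): print(k,v)
S=Cam("scene");D=Cam("side")
for k,p in(("wash cap",(528,5)),): print(C.plane(p,165))
print("oil",C.plane((404,22),5)," wash base",C.plane((462,42),5))
# heater: outer top corners & plate corners
for p in((400,137),(521,148),(433,153),(501,157)): print(p,C.plane(p,75).round(0),C.plane(p,65).round(0))
E
```

```text
red ([421.2, 58.9], 2.666, 8, [44.5, 35.0], np.float64(0.46))
blue ([430.9, 155.3], 0.358, 6, [44.4, 34.8], np.float64(0.97))
yellow ([418.4, 277.7], 2.653, 8, [44.4, 34.0], np.float64(0.15))
green ([462.1, 382.9], 2.836, 9, [46.1, 44.4], np.float64(3.01))
[659.87296388 437.53791345 165.        ]
oil [560.40283016 434.86433905   5.        ]  wash base [653.20648833 418.46473252   5.        ]
(400, 137) [543. 270.  75.] [546. 269.  65.]
(521, 148) [727. 271.  75.] [734. 271.  65.]
(433, 153) [588. 253.  75.] [592. 252.  65.]
(501, 157) [693. 256.  75.] [700. 254.  65.]
```

Call:
move_arm:
  steps:
    - [-0.09,0.2,-0.6,0,0,0.94,0.7]
    - [-0.09,0.2,-0.6,0,0,0.94,0.7]
    - [-0.09,0.2,-0.6,0,0,0.94,0.7]
    - [-0.09,0.2,-0.6,0,0,0.94,0.7]
    - [-0.09,0.2,-0.6,0,0,0.94,0.7]
    - [-0.09,0.2,-0.6,0,0,0.94,0.7]
    - [-0.09,0.2,-0.6,0,0,0.94,0.7]

```text
time_s: 6.12
tcp_pos: [432.3, 247.8, 206.2]
eef_rot: [-1.52, -2.749, 0.001]
force: [-0.1, 0.1, -0.8]
opening: 75.0
grasp_force: 0.0
```

Call:
move_arm:
  steps:
    - [-0.09,0.2,-0.6,0,0,0.94,0.7]
    - [-0.09,0.2,-0.6,0,0,0.94,0.7]
    - [-0.09,0.2,-0.6,0,0,0.94,0.7]
    - [-0.09,0.2,-0.6,0,0,0.94,0.7]
    - [-0.09,0.2,-0.6,0,0,0.94,0.7]
    - [-0.09,0.2,-0.6,0,0,0.94,0.7]
    - [-0.09,0.2,-0.6,0,0,0.94,0.7]
    - [0,0,0,0,0,0,0.7]

```text
time_s: 7.12
tcp_pos: [419.2, 275.6, 122.0]
eef_rot: [-0.755, -3.048, 0.003]
force: [-0.4, 1.0, 0.2]
opening: 74.7
grasp_force: 0.0
```

```bash
cat > look.py <<'E'
import sys; from h import *
s=robot.sense(); C,im=snap("wrist",sys.argv[1]); R=cv2.Rodrigues(s["eef_rot"])[0]
yaw=np.arctan2(R[1,0],R[0,0])
print("t",round(s["time_s"],2),"tcp",s["tcp_pos"].round(1),"yaw",yaw.round(3),"tilt",R[:,2].round(3),"open",round(s["opening"],1),"F",s["force"].round(1))
z=float(sys.argv[2]) if len(sys.argv)>2 else 40
for k,v in blocks(C,im,z,box=(30,0,610,330)).items():
    if v: print(k,v,"delta",(np.array(v[0])-s["tcp_pos"][:2]).round(1),"dyaw",round((v[1]-yaw+np.pi/2)%np.pi-np.pi/2,3))
E
python3 look.py w3
```

```text
t 7.12 tcp [419.2 275.6 122. ] yaw 2.656 tilt [-0.002 -0.001 -1.   ] open 74.7 F [-0.4  1.   0.2]
yellow ([418.6, 277.8], 2.653, 8, [44.1, 34.5], np.float64(0.05)) delta [-0.6  2.2] dyaw -0.003
green ([462.0, 382.8], 2.766, 8, [44.1, 34.1], np.float64(0.08)) delta [ 42.8 107.2] dyaw 0.11
```

Call:
move_arm:
  steps:
    - [0,0.1,-0.9,0,0,0,0.7]
    - [0,0,-0.9,0,0,0,0.7]
    - [0,0,-0.9,0,0,0,0.7]
    - [0,0,-0.9,0,0,0,0.7]
    - [0,0,-0.9,0,0,0,0.7]
    - [0,0,-0.9,0,0,0,0.7]
    - [0,0,0,0,0,0,0]
    - [0,0,0,0,0,0,-1]
    - [0,0,0,0,0,0,-1]
    - [0,0,0,0,0,0,-1]
  force: 30

```text
time_s: 8.43
tcp_pos: [420.8, 278.1, 15.5]
eef_rot: [0.754, 3.049, 0.0]
force: [-0.5, -2.3, 6.8]
opening: 49.9
grasp_force: 30.0
```

Call:
move_arm:
  steps:
    - [0,0,0,0,0,0,-1]
    - [0,0,0.5,0,0,0,-1]
    - [0,0,0.5,0,0,0,-1]

```text
time_s: 8.8
tcp_pos: [420.5, 278.3, 35.3]
eef_rot: [-0.755, -3.05, -0.0]
force: [0.2, 0.2, -3.8]
opening: 49.7
grasp_force: 30.0
```

Call:
move_arm:
  steps:
    - [0.7,-0.44,1,0,0,-0.94,-1]
    - [0.7,-0.44,1,0,0,-0.94,-1]
    - [0.7,-0.44,1,0,0,-0.94,-1]
    - [0.7,-0.44,1,0,0,-0.94,-1]
    - [0.7,-0.44,1,0,0,-0.94,-1]
    - [0.7,-0.44,0,0,0,-0.94,-1]
    - [0.7,-0.44,0,0,0,-0.94,-1]
    - [0.7,-0.44,0,0,0,-0.94,-1]
    - [0.7,-0.44,0,0,0,-0.94,-1]
    - [0.7,-0.44,0,0,0,-0.94,-1]

```text
time_s: 10.05
tcp_pos: [560.7, 190.0, 135.1]
eef_rot: [-1.825, -2.557, -0.0]
force: [-0.1, -0.2, -3.7]
opening: 49.8
grasp_force: 30.0
```

Call:
move_arm:
  steps:
    - [0.7,-0.44,0,0,0,-0.94,-1]
    - [0.7,-0.44,0,0,0,-0.94,-1]
    - [0.7,-0.44,0,0,0,-0.94,-1]
    - [0.7,-0.44,0,0,0,-0.94,-1]
    - [0.7,-0.44,0,0,0,0,-1]
    - [0.7,-0.44,0,0,0,0,-1]
    - [0,0,0,0,0,0,-1]

```text
time_s: 10.92
tcp_pos: [645.8, 136.7, 134.7]
eef_rot: [2.184, 2.257, 0.001]
force: [1.3, 0.3, -2.8]
opening: 50.0
grasp_force: 30.0
```

```bash
python3 look.py w4 125; python3 -c "
import cv2;a=cv2.imread('pics/w4.png');cv2.imwrite('pics/w4v.png',a)"
```

```text
t 10.93 tcp [645.8 136.7 134.7] yaw 1.604 tilt [ 0.001  0.    -1.   ] open 50.0 F [ 1.3  0.3 -2.8]
red ([485.3, 103.4], 0.846, 7, [29.9, 33.3], np.float64(5.12)) delta [-160.5  -33.3] dyaw -0.758
blue ([503.3, 176.7], 0.353, 8, [29.1, 22.6], np.float64(0.15)) delta [-142.5   40. ] dyaw -1.251
```

View pics/w4.png

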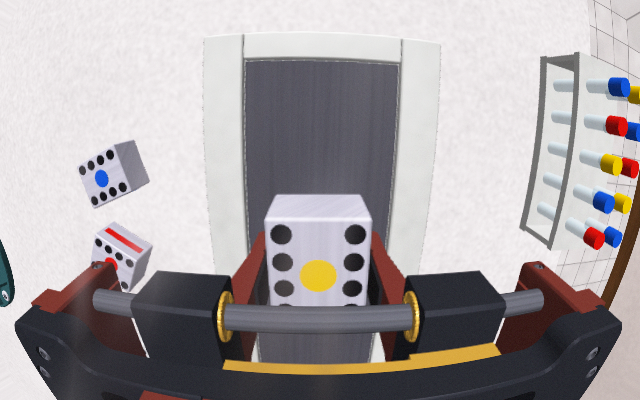

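Run:
```python
from h import *
C=Cam("wrist")
for p in((203,40),(440,44),(245,62),(399,63),(248,170),(395,170),(204,170),(437,170)): print(p,C.plane(p,75).round(1)[:2],C.plane(p,65).round(1)[:2])
```

```text
(203, 40) [559.  267.1] [555.1 269.4]
(440, 44) [727.2 270.3] [731.2 272.8]
(245, 62) [590.9 249. ] [588.5 250.4]
(399, 63) [696.9 252.2] [699.4 253.7]
(248, 170) [593.5 172.2] [591.2 170.1]
(395, 170) [698.8 175.8] [701.5 173.9]
(204, 170) [559.6 171.7] [555.7 169.6]
(437, 170) [731.5 177.5] [735.7 175.6]
```

Call:
move_arm:
  steps:
    - [0,0,-0.9,0,0,0,-1]
    - [0,0,-0.9,0,0,0,-1]
    - [0,0,-0.6,0,0,0,-1]
    - [0,0,-0.25,0,0,0,-1]
    - [0,0,0,0,0,0,-1]

```text
time_s: 11.6
tcp_pos: [644.4, 137.5, 81.3]
eef_rot: [-2.184, -2.258, 0.001]
force: [0.0, 0.2, -3.5]
opening: 49.8
grasp_force: 30.0
```

Call:
move_arm:
  steps:
    - [0,0,-0.05,0,0,0,-1]
    - [0,0,0,0,0,0,-1]
    - [0,0,0,0,0,0,0.5]
    - [0,0,0,0,0,0,0.5]
    - [0,0,0,0,0,0,0.5]
    - [0,0,0.6,0,0,0,0.5]
    - [0,0,1,0,0,0,0.5]
    - [0,0,1,0,0,0,0.5]
    - [0,0,1,0,0,0,0.5]

```text
time_s: 12.72
tcp_pos: [644.8, 137.5, 154.3]
eef_rot: [2.184, 2.257, 0.001]
force: [1.1, 0.4, 0.7]
opening: 65.6
grasp_force: 0.0
```

Call:
move_arm:
  steps:
    - [-0.61,0.82,0,0,0,0.97,0.7]
    - [-0.61,0.82,0,0,0,0.97,0.7]
    - [-0.61,0.82,0,0,0,0.97,0.7]
    - [-0.61,0.82,0,0,0,0.97,0.7]
    - [-0.61,0.82,0,0,0,0.97,0.7]
    - [-0.61,0.82,0,0,0,0.97,0.7]
    - [-0.61,0.82,0,0,0,0.97,0.7]
    - [-0.61,0.82,0,0,0,0.97,0.7]

```text
time_s: 13.72
tcp_pos: [546.9, 269.3, 153.6]
eef_rot: [1.387, 2.818, 0.001]
force: [0.8, 1.0, 0.5]
opening: 74.8
grasp_force: 0.0
```

Call:
move_arm:
  steps:
    - [-0.61,0.82,0,0,0,0.97,0.7]
    - [-0.61,0.82,0,0,0,0.97,0.7]
    - [-0.61,0.82,0,0,0,0.97,0.7]
    - [-0.61,0.82,-0.4,0,0,0.97,0.7]
    - [-0.61,0.82,-0.4,0,0,0.97,0.7]
    - [-0.61,0.82,-0.4,0,0,0.97,0.7]
    - [-0.61,0.82,-0.4,0,0,0.97,0.7]
    - [0,0,0,0,0,0,0.7]

```text
time_s: 14.72
tcp_pos: [460.7, 384.1, 120.9]
eef_rot: [-0.582, -3.087, 0.0]
force: [0.2, -1.0, -0.2]
opening: 74.5
grasp_force: 0.0
```

```bash
python3 look.py w5
```

```text
t 14.72 tcp [460.7 384.1 120.9] yaw 2.769 tilt [-0. -0. -1.] open 74.5 F [ 0.2 -1.  -0.2]
red ([421.2, 58.9], 2.666, 7, [44.1, 33.9], np.float64(0.1)) delta [ -39.5 -325.2] dyaw -0.103
green ([461.9, 382.7], 2.753, 7, [43.8, 36.3], np.float64(0.71)) delta [ 1.2 -1.4] dyaw -0.016
```

Call:
move_arm:
  steps:
    - [0.06,-0.06,-0.88,0,0,0,0.7]
    - [0,0,-0.88,0,0,0,0.7]
    - [0,0,-0.88,0,0,0,0.7]
    - [0,0,-0.88,0,0,0,0.7]
    - [0,0,-0.88,0,0,0,0.7]
    - [0,0,-0.88,0,0,0,0.7]
    - [0,0,0,0,0,0,-1]
    - [0,0,0,0,0,0,-1]
    - [0,0,0,0,0,0,-1]
    - [0,0,0,0,0,0,-1]

```text
time_s: 16.02
tcp_pos: [463.2, 382.5, 15.7]
eef_rot: [0.583, 3.086, 0.001]
force: [-0.4, -0.5, 0.8]
opening: 49.6
grasp_force: 30.0
```

Call:
move_arm:
  steps:
    - [0,0,0.5,0,0,0,-1]
    - [0,0,0.5,0,0,0,-1]

```text
time_s: 16.27
tcp_pos: [462.6, 382.1, 35.7]
eef_rot: [-0.584, -3.087, 0.0]
force: [0.8, 0.5, -2.3]
opening: 50.1
grasp_force: 30.0
```

Call:
move_arm:
  steps:
    - [0.61,-0.59,1,0,0,-0.98,-1]
    - [0.61,-0.59,1,0,0,-0.98,-1]
    - [0.61,-0.59,1,0,0,-0.98,-1]
    - [0.61,-0.59,1,0,0,-0.98,-1]
    - [0.61,-0.59,1,0,0,-0.98,-1]
    - [0.61,-0.59,0,0,0,-0.98,-1]
    - [0.61,-0.59,0,0,0,-0.98,-1]
    - [0.61,-0.59,0,0,0,-0.98,-1]

```text
time_s: 17.27
tcp_pos: [560.6, 287.4, 135.8]
eef_rot: [1.511, 2.754, 0.0]
force: [0.3, -0.1, -3.4]
opening: 50.1
grasp_force: 30.0
```

Call:
move_arm:
  steps:
    - [0.61,-0.59,0,0,0,-0.98,-1]
    - [0.61,-0.59,0,0,0,-0.98,-1]
    - [0.61,-0.59,0,0,0,-0.98,-1]
    - [0.61,-0.59,0,0,0,-0.98,-1]
    - [0.61,-0.59,0,0,0,-0.98,-1]
    - [0.61,-0.59,0,0,0,-0.98,-1]
    - [0.61,-0.59,0,0,0,-0.98,-1]
    - [0,0,0,0,0,0,-1]
    - [0,0,0,0,0,0,-1]

```text
time_s: 18.4
tcp_pos: [645.0, 205.6, 135.2]
eef_rot: [-2.196, -2.246, 0.001]
force: [-0.5, 0.2, -2.8]
opening: 49.6
grasp_force: 30.0
```

```bash
python3 look.py w6 105
```

```text
t 18.4 tcp [645.  205.6 135.2] yaw 1.593 tilt [-0.001  0.    -1.   ] open 49.6 F [-0.5  0.2 -2.8]
blue ([486.2, 189.5], 0.353, 7, [32.7, 25.2], np.float64(0.04)) delta [-158.8  -16.1] dyaw -1.24
```

Call:
move_arm:
  steps:
    - [0,0,-0.9,0,0,0,-1]
    - [0,0,-0.9,0,0,0,-1]
    - [0,0,-0.6,0,0,0,-1]
    - [0,0,-0.31,0,0,0,-1]
    - [0,0,0,0,0,0,-1]
    - [0,0,0,0,0,0,0.5]
    - [0,0,0,0,0,0,0.5]
    - [0,0,0,0,0,0,0.5]
    - [0,0,0.6,0,0,0,0.5]
    - [0,0,1,0,0,0,0.5]

```text
time_s: 19.7
tcp_pos: [645.5, 205.1, 113.5]
eef_rot: [-2.198, -2.244, 0.001]
force: [0.0, 0.3, 0.1]
opening: 65.8
grasp_force: 0.0
```

```bash
python3 look.py w7 105
```

```text
t 19.7 tcp [645.5 205.1 113.5] yaw 1.592 tilt [-0.001 -0.    -1.   ] open 65.8 F [0.  0.3 0.1]
blue ([491.7, 192.6], 0.279, 6, [33.2, 24.3], np.float64(1.45)) delta [-153.8  -12.5] dyaw -1.313
green ([645.5, 206.7], 1.641, 10, [45.6, 43.2], np.float64(3.3)) delta [0.  1.6] dyaw 0.049
```

View pics/w7.png

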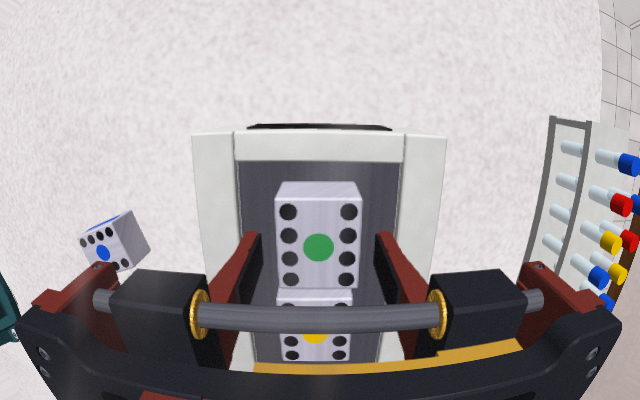

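Call:
move_arm:
  steps:
    - [0,0,1,0,0,0,0.5]
    - [0,0,1,0,0,0,0.5]
    - [-0.67,-0.15,0,0,0,-0.97,0.7]
    - [-0.67,-0.15,0,0,0,-0.97,0.7]
    - [-0.67,-0.15,0,0,0,-0.97,0.7]
    - [-0.67,-0.15,0,0,0,-0.97,0.7]
    - [-0.67,-0.15,0,0,0,-0.97,0.7]
    - [-0.67,-0.15,0,0,0,-0.97,0.7]
    - [-0.67,-0.15,0,0,0,-0.97,0.7]
    - [-0.67,-0.15,0,0,0,-0.97,0.7]

```text
time_s: 21.0
tcp_pos: [538.8, 181.3, 154.1]
eef_rot: [2.78, 1.462, 0.003]
force: [0.3, -0.7, -1.3]
opening: 75.0
grasp_force: 0.0
```

Call:
move_arm:
  steps:
    - [-0.67,-0.15,0,0,0,-0.97,0.7]
    - [-0.67,-0.15,0,0,0,-0.97,0.7]
    - [-0.67,-0.15,0,0,0,-0.97,0.7]
    - [-0.67,-0.15,0,0,0,-0.97,0.7]
    - [-0.67,-0.15,-0.4,0,0,-0.97,0.7]
    - [-0.67,-0.15,-0.4,0,0,-0.97,0.7]
    - [-0.67,-0.15,-0.4,0,0,-0.97,0.7]
    - [-0.67,-0.15,-0.4,0,0,-0.97,0.7]
    - [0,0,0,0,0,0,0.7]

```text
time_s: 22.12
tcp_pos: [430.5, 157.1, 121.3]
eef_rot: [-3.093, -0.548, 0.001]
force: [-0.3, -0.1, -0.1]
opening: 74.3
grasp_force: 0.0
```

```bash
python3 look.py w8
```

```text
t 22.12 tcp [430.5 157.1 121.3] yaw 0.351 tilt [-0.  0. -1.] open 74.3 F [-0.3 -0.1 -0.1]
blue ([431.0, 155.4], 0.353, 8, [44.2, 34.2], np.float64(0.14)) delta [ 0.5 -1.7] dyaw 0.002
```

Call:
move_arm:
  steps:
    - [0,-0.08,-0.89,0,0,0,0.7]
    - [0,0,-0.89,0,0,0,0.7]
    - [0,0,-0.89,0,0,0,0.7]
    - [0,0,-0.89,0,0,0,0.7]
    - [0,0,-0.89,0,0,0,0.7]
    - [0,0,-0.89,0,0,0,0.7]
    - [0,0,0,0,0,0,-1]
    - [0,0,0,0,0,0,-1]
    - [0,0,0,0,0,0,-1]
    - [0,0,0,0,0,0,-1]

```text
time_s: 23.42
tcp_pos: [432.4, 155.8, 14.9]
eef_rot: [-3.093, -0.548, -0.004]
force: [0.7, -0.0, 5.2]
opening: 49.6
grasp_force: 30.0
```

Call:
move_arm:
  steps:
    - [0,0,0.5,0,0,0,-1]
    - [0,0,0.5,0,0,0,-1]

```text
time_s: 23.68
tcp_pos: [430.9, 155.6, 34.6]
eef_rot: [-3.093, -0.547, 0.001]
force: [-0.0, 0.4, -3.6]
opening: 49.9
grasp_force: 30.0
```

Call:
move_arm:
  steps:
    - [0.64,-0.26,1,0,0,0.97,-1]
    - [0.64,-0.26,1,0,0,0.97,-1]
    - [0.64,-0.26,1,0,0,0.97,-1]
    - [0.64,-0.26,1,0,0,0.97,-1]
    - [0.64,-0.26,1,0,0,0.97,-1]
    - [0.64,-0.26,0,0,0,0.97,-1]
    - [0.64,-0.26,0,0,0,0.97,-1]
    - [0.64,-0.26,0,0,0,0.97,-1]
    - [0.64,-0.26,0,0,0,0.97,-1]

```text
time_s: 24.8
tcp_pos: [546.3, 108.6, 134.5]
eef_rot: [-2.717, -1.576, 0.001]
force: [-0.6, -0.2, -2.1]
opening: 49.9
grasp_force: 30.0
```

Call:
move_arm:
  steps:
    - [0.64,-0.26,0,0,0,0.97,-1]
    - [0.64,-0.26,0,0,0,0.97,-1]
    - [0.64,-0.26,0,0,0,0.97,-1]
    - [0.64,-0.26,0,0,0,0.97,-1]
    - [0.64,-0.26,0,0,0,0.97,-1]
    - [0.64,-0.26,0,0,0,0.97,-1]
    - [0.64,-0.26,0,0,0,0.97,-1]
    - [0.64,-0.26,0,0,0,0,-1]
    - [0,0,0,0,0,0,-1]
    - [0,0,0,0,0,0,-1]

```text
time_s: 26.05
tcp_pos: [648.3, 67.4, 133.9]
eef_rot: [-2.198, -2.243, 0.001]
force: [-1.4, 0.5, -2.8]
opening: 49.8
grasp_force: 30.0
```

```bash
python3 look.py w9 105
```

```text
t 26.05 tcp [648.3  67.4 133.9] yaw 1.591 tilt [-0.001  0.    -1.   ] open 49.8 F [-1.4  0.5 -2.8]
red ([480.2, 82.1], 2.657, 8, [32.5, 25.3], np.float64(0.08)) delta [-168.1   14.7] dyaw 1.066
yellow ([644.5, 139.7], 1.51, 14, [48.0, 47.6], np.float64(5.07)) delta [-3.8 72.3] dyaw -0.081
green ([645.5, 206.3], 1.593, 6, [27.6, 34.2], np.float64(0.07)) delta [ -2.8 138.9] dyaw 0.002
```

View pics/w9.png

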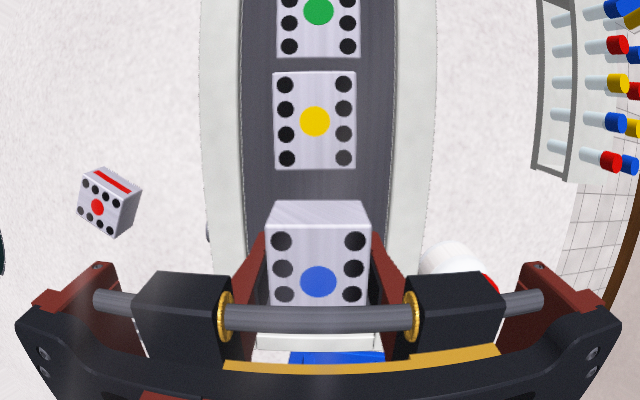

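Call:
move_arm:
  steps:
    - [0,0,-0.9,0,0,0,-1]
    - [0,0,-0.9,0,0,0,-1]
    - [0,0,-0.6,0,0,0,-1]
    - [0,0,-0.29,0,0,0,-1]
    - [0,0,0,0,0,0,-1]
    - [0,0,0,0,0,0,0.5]
    - [0,0,0,0,0,0,0.5]
    - [0,0,0,0,0,0,0.5]
    - [0,0,0.6,0,0,0,0.5]
    - [0,0,1,0,0,0,0.5]

```text
time_s: 27.35
tcp_pos: [648.5, 67.2, 112.6]
eef_rot: [-2.197, -2.244, 0.001]
force: [0.2, -0.2, 0.2]
opening: 66.1
grasp_force: 0.0
```

```bash
python3 look.py w10 40
```

```text
t 27.35 tcp [648.5  67.2 112.6] yaw 1.592 tilt [-0.001  0.    -1.   ] open 66.1 F [ 0.2 -0.2  0.2]
red ([421.0, 58.5], 2.662, 8, [44.2, 34.3], np.float64(0.13)) delta [-227.5   -8.7] dyaw 1.07
```

Call:
move_arm:
  steps:
    - [0,0,1,0,0,0,0.5]
    - [0,0,1,0,0,0,0.5]
    - [-0.81,-0.03,0,0,0,0.96,0.7]
    - [-0.81,-0.03,0,0,0,0.96,0.7]
    - [-0.81,-0.03,0,0,0,0.96,0.7]
    - [-0.81,-0.03,0,0,0,0.96,0.7]
    - [-0.81,-0.03,0,0,0,0.96,0.7]
    - [-0.81,-0.03,0,0,0,0.96,0.7]
    - [-0.81,-0.03,0,0,0,0.96,0.7]
    - [-0.81,-0.03,0,0,0,0.96,0.7]

```text
time_s: 28.65
tcp_pos: [519.2, 62.4, 152.7]
eef_rot: [1.412, 2.805, 0.001]
force: [-0.1, -0.3, -0.8]
opening: 74.4
grasp_force: 0.0
```

Call:
move_arm:
  steps:
    - [-0.81,-0.03,0,0,0,0.96,0.7]
    - [-0.81,-0.03,0,0,0,0.96,0.7]
    - [-0.81,-0.03,-0.4,0,0,0.96,0.7]
    - [-0.81,-0.03,-0.4,0,0,0.96,0.7]
    - [-0.81,-0.03,-0.4,0,0,0.96,0.7]
    - [-0.81,-0.03,-0.4,0,0,0.96,0.7]
    - [0,0,0,0,0,0,0.7]

```text
time_s: 29.52
tcp_pos: [420.8, 58.9, 120.1]
eef_rot: [-0.739, -3.052, 0.001]
force: [0.4, 0.2, 0.2]
opening: 74.6
grasp_force: 0.0
```

```bash
python3 look.py w11
```

```text
t 29.52 tcp [420.8  58.9 120.1] yaw 2.666 tilt [-0.001 -0.    -1.   ] open 74.6 F [0.4 0.2 0.2]
red ([421.3, 58.8], 2.657, 8, [44.1, 34.4], np.float64(0.11)) delta [ 0.5 -0.1] dyaw -0.009
yellow ([453.5, -110.1], 0.746, 7, [23.1, 14.3], np.float64(2.53)) delta [  32.7 -169. ] dyaw 1.221
```

Call:
move_arm:
  steps:
    - [0.02,0,-0.88,0,0,-0.1,0.7]
    - [0,0,-0.88,0,0,0,0.7]
    - [0,0,-0.88,0,0,0,0.7]
    - [0,0,-0.88,0,0,0,0.7]
    - [0,0,-0.88,0,0,0,0.7]
    - [0,0,-0.88,0,0,0,0.7]
    - [0,0,0,0,0,0,-1]
    - [0,0,0,0,0,0,-1]
    - [0,0,0,0,0,0,-1]
    - [0,0,0,0,0,0,-1]

```text
time_s: 30.82
tcp_pos: [423.4, 58.7, 15.3]
eef_rot: [0.75, 3.049, 0.0]
force: [0.8, -0.8, 5.7]
opening: 49.7
grasp_force: 30.0
```

Call:
move_arm:
  steps:
    - [0,0,0.5,0,0,0,-1]
    - [0,0,0.5,0,0,0,-1]

```text
time_s: 31.08
tcp_pos: [422.2, 58.9, 35.3]
eef_rot: [-0.751, -3.05, 0.0]
force: [-0.7, 0.6, -3.1]
opening: 50.0
grasp_force: 30.0
```

Call:
move_arm:
  steps:
    - [0.7,-0.22,1,0,0,-0.95,-1]
    - [0.7,-0.22,1,0,0,-0.95,-1]
    - [0.7,-0.22,1,0,0,-0.95,-1]
    - [0.7,-0.22,1,0,0,-0.95,-1]
    - [0.7,-0.22,1,0,0,-0.95,-1]
    - [0.88,-0.22,0,0,0,-0.95,-1]
    - [0.88,-0.22,0,0,0,-0.95,-1]

```text
time_s: 31.95
tcp_pos: [527.9, 28.0, 135.6]
eef_rot: [1.529, 2.744, 0.0]
force: [-0.6, -0.8, -3.7]
opening: 50.1
grasp_force: 30.0
```

Call:
move_arm:
  steps:
    - [0.88,-0.22,0,0,0,-0.95,-1]
    - [0.88,-0.22,0,0,0,-0.95,-1]
    - [0.88,-0.22,0,0,0,-0.95,-1]
    - [0.88,-0.22,0,0,0,-0.95,-1]
    - [0.88,-0.22,0,0,0,-0.95,-1]
    - [0.88,-0.22,0,0,0,-0.95,-1]
    - [0.88,-0.22,0,0,0,-0.95,-1]
    - [0,0,0,0,0,0,-1]
    - [0,0,0,0,0,0,-1]

```text
time_s: 33.08
tcp_pos: [649.6, -2.5, 134.5]
eef_rot: [-2.192, -2.249, 0.002]
force: [-0.1, 0.7, -3.5]
opening: 49.8
grasp_force: 30.0
```

```bash
python3 look.py w12 105
```

```text
t 33.08 tcp [649.6  -2.5 134.5] yaw 1.596 tilt [-0.002  0.    -1.   ] open 49.8 F [-0.1  0.7 -3.5]
blue ([648.9, 66.3], 1.593, 8, [44.1, 34.1], np.float64(0.05)) delta [-0.7 68.8] dyaw -0.003
yellow ([644.6, 138.3], 1.606, 6, [26.3, 34.1], np.float64(0.03)) delta [ -5.  140.8] dyaw 0.01
```

View pics/w12.png

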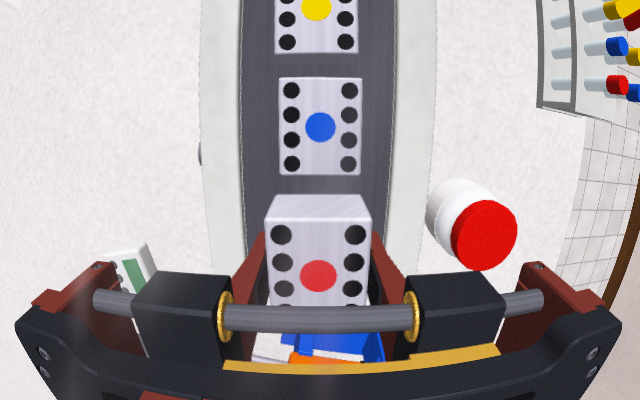

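Call:
move_arm:
  steps:
    - [0,0,-0.9,0,0,0,-1]
    - [0,0,-0.9,0,0,0,-1]
    - [0,0,-0.6,0,0,0,-1]
    - [0,0,-0.3,0,0,0,-1]
    - [0,0,0,0,0,0,-1]
    - [0,0,0,0,0,0,0.5]
    - [0,0,0,0,0,0,0.5]
    - [0,0,0,0,0,0,0.5]
    - [0,0,0.6,0,0,0,0.5]
    - [0,0,1,0,0,0,0.5]

```text
time_s: 34.38
tcp_pos: [650.5, -2.7, 113.0]
eef_rot: [-2.194, -2.247, 0.001]
force: [0.6, 0.2, 0.7]
opening: 65.7
grasp_force: 0.0
```

```bash
python3 look.py w13 105
```

```text
t 34.38 tcp [650.5  -2.7 113. ] yaw 1.595 tilt [-0.001  0.    -1.   ] open 65.7 F [0.6 0.2 0.7]
red ([650.9, -0.5], 1.593, 8, [44.1, 34.3], np.float64(0.06)) delta [0.4 2.2] dyaw -0.002
```

Call:
move_arm:
  steps:
    - [0,0,1,0,0,0,0.5]
    - [0,0,1,0,0,0,0.5]
    - [0,0,0.6,0,0,0,0.5]
    - [-0.9,-0.95,0,0,0,0,0]
    - [-0.9,-0.95,0,0,0,0,-1]
    - [-0.9,-0.95,0,0,0,0,-1]
    - [-0.9,-0.95,0,0,0,0,-1]
    - [-0.9,-0.95,0,0,0,0,-1]
    - [-0.9,-0.95,0,0,0,0,-1]
    - [-0.9,-0.95,0,0,0,0,-1]
  force: 15

```text
time_s: 35.67
tcp_pos: [524.3, -136.3, 164.7]
eef_rot: [2.194, 2.248, -0.0]
force: [-0.0, 0.3, -0.2]
opening: 0.9
grasp_force: 0.0
```

Call:
move_arm:
  steps:
    - [-0.9,-0.95,0,0,0,0,-1]
    - [-0.9,-0.95,0,0,0,0,-1]
    - [-0.9,-0.95,0,0,0,0,-1]
    - [-0.9,-0.95,-0.5,0,0,0,-1]
    - [-0.9,-0.95,-0.5,0,0,0,-1]
    - [-0.9,-0.95,-0.5,0,0,0,-1]
    - [0,0,0,0,0,0,-1]
    - [0,0,0,0,0,0,-1]

```text
time_s: 36.67
tcp_pos: [417.4, -249.7, 134.9]
eef_rot: [2.195, 2.247, 0.001]
force: [0.9, 0.4, -0.7]
opening: 0.8
grasp_force: 0.0
```

```bash
python3 look.py w14 105
```

```text
t 36.67 tcp [ 417.4 -249.7  134.9] yaw 1.594 tilt [ 0.  0. -1.] open 0.8 F [ 0.9  0.4 -0.7]
```

View pics/w14.png

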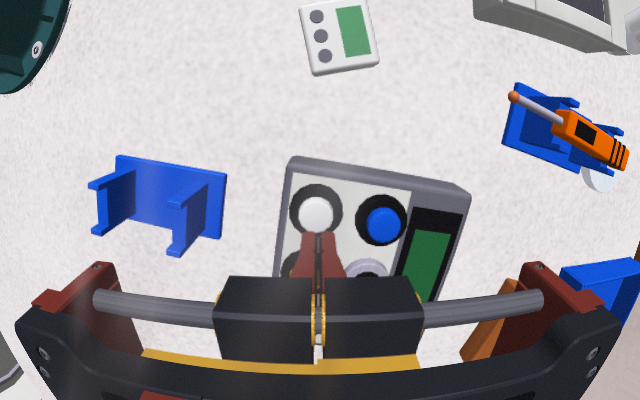

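Run:
```python
from h import *
C=Cam("wrist"); im=cv2.imread("pics/w14.png")[:,:,::-1].copy()
print(blobs(im,"blue",(350,195,410,245))[:2]); b=blobs(im,"blue",(350,195,410,245))[0]
print("blue",C.plane(b[1:3],62).round(1),"white",C.plane((315.5,214),63).round(1))
```

```text
[(1010, np.float64(382.9), np.float64(224.3), np.int32(36), np.int32(36))]
blue [ 470.1 -258.7   62. ] white [ 415.9 -250.6   63. ]
```

Call:
move_arm:
  steps:
    - [-0.05,0,-0.9,0,0,0,-1]
    - [0,0,-0.9,0,0,0,-1]
    - [0,0,-0.9,0,0,0,-1]
    - [0,0,-0.3,0,0,0,-1]
    - [0,0,-0.25,0,0,0,-1]
    - [0,0,0,0,0,0,-1]

```text
time_s: 37.48
tcp_pos: [416.2, -249.1, 69.9]
eef_rot: [-2.194, -2.248, -0.001]
force: [-0.5, 4.4, 3.7]
opening: 0.3
grasp_force: 2.2
```

Call:
move_arm:
  steps:
    - [0,0,-0.15,0,0,0,-1]
    - [0,0,0,0,0,0,-1]

```text
time_s: 37.72
tcp_pos: [416.3, -249.4, 68.9]
eef_rot: [2.194, 2.248, 0.001]
force: [-3.8, 7.6, 25.7]
opening: 0.6
grasp_force: 13.0
```

Call:
move_arm:
  steps:
    - [0,0,0.1,0,0,0,-1]
    - [0,0,0,0,0,0,-1]

```text
time_s: 37.98
tcp_pos: [416.3, -249.6, 69.5]
eef_rot: [2.194, 2.247, 0.001]
force: [-0.2, 3.7, 4.5]
opening: 0.5
grasp_force: 2.3
```

Call:
move_arm:
  steps:
    - [0,0,0.1,0,0,0,-1]
    - [0,0,0,0,0,0,-1]

```text
time_s: 38.22
tcp_pos: [416.2, -250.0, 70.9]
eef_rot: [2.194, 2.248, 0.0]
force: [1.3, 3.7, 4.2]
opening: 0.5
grasp_force: 1.9
```

Call:
move_arm:
  steps:
    - [0,0,0.1,0,0,0,-1]
    - [0,0,0,0,0,0,-1]

```text
time_s: 38.48
tcp_pos: [416.2, -250.1, 72.7]
eef_rot: [2.194, 2.248, -0.0]
force: [-0.2, 3.0, 3.5]
opening: 0.6
grasp_force: 1.4
```

Call:
move_arm:
  steps:
    - [0,0,0.1,0,0,0,-1]
    - [0,0,0,0,0,0,-1]

```text
time_s: 38.72
tcp_pos: [416.2, -250.2, 74.7]
eef_rot: [2.194, 2.248, -0.0]
force: [1.5, 0.6, 1.2]
opening: 0.3
grasp_force: 0.8
```

Call:
move_arm:
  steps:
    - [0,0,0.5,0,0,0,-1]
    - [0,0,1,0,0,0,-1]
    - [0,0,0,0,0,0,-1]

```text
time_s: 39.1
tcp_pos: [416.9, -250.8, 106.0]
eef_rot: [2.192, 2.246, -0.0]
force: [0.6, -0.2, 0.0]
opening: 0.5
grasp_force: 0.0
```

Call:
move_arm:
  steps:
    - [-0.14,-0.98,0,0,0,0,-1]
    - [-0.14,-0.98,0,0,0,0,-1]
    - [-0.14,-0.98,0,0,0,0,-1]
    - [0,0,-0.9,0,0,0,-1]
    - [0,0,-0.5,0,0,0,-1]
    - [0,0,-0.25,0,0,0,-1]
    - [0,0,-0.15,0,0,0,-1]
    - [0,0,-0.15,0,0,0,-1]
    - [0,0,0,0,0,0,-1]

```text
time_s: 40.22
tcp_pos: [407.2, -309.1, 68.8]
eef_rot: [2.192, 2.249, -0.002]
force: [-10.1, 1.9, 34.9]
opening: 0.5
grasp_force: 17.4
```

Call:
move_arm:
  steps:
    - [0,0,0.1,0,0,0,-1]
    - [0,0,0.15,0,0,0,-1]

```text
time_s: 40.48
tcp_pos: [407.5, -308.9, 71.6]
eef_rot: [2.193, 2.248, -0.001]
force: [-2.2, -1.7, 2.4]
opening: 0.6
grasp_force: 1.7
```

Call:
move_arm:
  steps:
    - [0,0,0.75,0,0,0,-1]
    - [0,0,0.9,0,0,0,-1]
    - [-0.14,-0.98,0,0,0,0,-1]
    - [-0.14,-0.98,0,0,0,0,-1]
    - [-0.14,-0.98,0,0,0,0,-1]
    - [0,0,0,0,0,0,-1]

```text
time_s: 41.22
tcp_pos: [398.8, -369.5, 103.1]
eef_rot: [2.197, 2.246, -0.0]
force: [-0.4, -0.2, 0.3]
opening: 0.8
grasp_force: 0.0
```

Call:
move_arm:
  steps:
    - [0.08,0.06,-0.9,0,0,0,-1]
    - [0,0,-0.5,0,0,0,-1]
    - [0,0,-0.15,0,0,0,-1]
    - [0,0,-0.15,0,0,0,-1]
    - [0,0,-0.1,0,0,0,-1]
    - [0,0,0,0,0,0,-1]

```text
time_s: 41.98
tcp_pos: [400.2, -365.4, 69.1]
eef_rot: [-2.193, -2.248, 0.0]
force: [-4.6, 4.8, 16.3]
opening: 0.2
grasp_force: 8.5
```

Call:
move_arm:
  steps:
    - [0,0,0.15,0,0,0,-1]
    - [0,0,0.85,0,0,0,-1]
    - [0,0,1,0,0,0,-1]
    - [0,0,1,0,0,0,-1]
    - [0.81,0.58,0.5,0,0,0.98,0.14]
    - [0.81,0.58,0.5,0,0,0.98,0.14]
    - [0.81,0.58,0,0,0,0.98,0.14]
    - [0.81,0.58,0,0,0,0.98,0.14]
    - [0.81,0.58,0,0,0,0.98,0.14]
    - [0.81,0.58,0,0,0,0.98,0.14]

```text
time_s: 43.22
tcp_pos: [498.9, -296.3, 147.9]
eef_rot: [1.606, 2.699, -0.0]
force: [-0.1, 0.0, 0.6]
opening: 49.8
grasp_force: 0.0
```

Call:
move_arm:
  steps:
    - [0.81,0.58,0,0,0,0.98,0.14]
    - [0.81,0.58,0,0,0,0.98,0.14]
    - [0.81,0.58,0,0,0,0.98,0.14]
    - [0.81,0.58,0,0,0,0.98,0.14]
    - [0.81,0.58,0,0,0,0.98,0.14]
    - [0.81,0.58,0,0,0,0.98,0.14]
    - [0.81,0.58,0,0,0,0.98,0.14]
    - [0.81,0.58,0,0,0,0.98,0.14]
    - [0.81,0.58,0,0,0,0.98,0.14]
    - [0.81,0.58,0,0,0,0.98,0.14]

```text
time_s: 44.48
tcp_pos: [660.9, -180.2, 147.8]
eef_rot: [0.453, 3.108, -0.0]
force: [0.4, -0.8, 0.8]
opening: 50.2
grasp_force: 0.0
```

Call:
move_arm:
  steps:
    - [0.81,0.58,0,0,0,0.98,0.14]
    - [0,0,0,0,0,0,0.14]

```text
time_s: 44.72
tcp_pos: [677.3, -168.2, 147.7]
eef_rot: [0.334, 3.123, -0.0]
force: [0.3, 0.0, -0.3]
opening: 50.0
grasp_force: 0.0
```

```bash
python3 look.py w15 105
python3 - <<'E'
import sys; from h import *
C=Cam("wrist"); im=cv2.imread("pics/w15.png")[:,:,::-1].copy()
print([tuple(map(float,b)) for b in blobs(im,"orange",amin=20)])
h=mask(im,"orange"); h=cv2.morphologyEx(h,cv2.MORPH_CLOSE,np.ones((9,9)))
for c in cv2.findContours(h,0,2)[0]:
    if cv2.contourArea(c)<400: 
        if cv2.contourArea(c)>25: print("small",c[:,0].mean(0),C.plane(c[:,0].mean(0),77).round(1))
        continue
    T=np.array([C.plane(q[0],87)[:2] for q in c],np.float32); r=cv2.minAreaRect(T); print(r,cv2.boxPoints(r).round(1).tolist())
E
```

```text
t 44.73 tcp [ 677.3 -168.2  147.7] yaw 2.929 tilt [ 0.001 -0.    -1.   ] open 50.0 F [ 0.3  0.  -0.3]
red ([650.9, -0.2], 1.593, 8, [44.0, 34.2], np.float64(0.08)) delta [-26.4 168. ] dyaw -1.336
blue ([648.9, 66.7], 1.593, 8, [44.3, 34.2], np.float64(0.09)) delta [-28.4 234.9] dyaw -1.336
[(6420.0, 110.8, 236.5, 101.0, 88.0), (2233.0, 312.7, 193.9, 32.0, 100.0), (303.0, 313.1, 272.9, 29.0, 11.0), (172.0, 313.2, 248.4, 29.0, 8.0), (171.0, 628.8, 329.2, 24.0, 25.0), (162.0, 313.0, 259.5, 28.0, 6.0), (120.0, 7.4, 306.0, 17.0, 33.0), (99.0, 313.1, 62.9, 13.0, 10.0), (91.0, 324.4, 369.5, 21.0, 10.0)]
small [325.73333333 370.53333333] [ 851.2 -197.7   77. ]
((822.1941528320312, -265.0476989746094), (70.58248901367188, 16.969038009643555), 77.93440246582031) [[806.5, -297.79998779296875], [823.0999755859375, -301.29998779296875], [837.9000244140625, -232.3000030517578], [821.2999877929688, -228.8000030517578]]
small [626.82857143 328.54285714] [1003.8  299.3   77. ]
small [225.26923077 301.03846154] [ 742.9 -269.1   77. ]
small [409.33333333 297.38888889] [ 774.3 -104.7   77. ]
small [  8.10638298 306.93617021] [ 735.6 -675.2   77. ]
((659.8887329101562, -365.04144287109375), (116.92728424072266, 79.66060638427734), 72.7947998046875) [[604.5, -409.1000061035156], [680.5999755859375, -432.70001220703125], [715.2000122070312, -321.0], [639.0999755859375, -297.3999938964844]]
((673.666259765625, -171.60968017578125), (22.676027297973633, 108.9333267211914), 77.65126037597656) [[618.0, -171.0], [724.4000244140625, -194.3000030517578], [729.2999877929688, -172.1999969482422], [622.9000244140625, -148.89999389648438]]
small [313.          61.83333333] [ 565.2 -147.5   77. ]
```

View pics/w15.png

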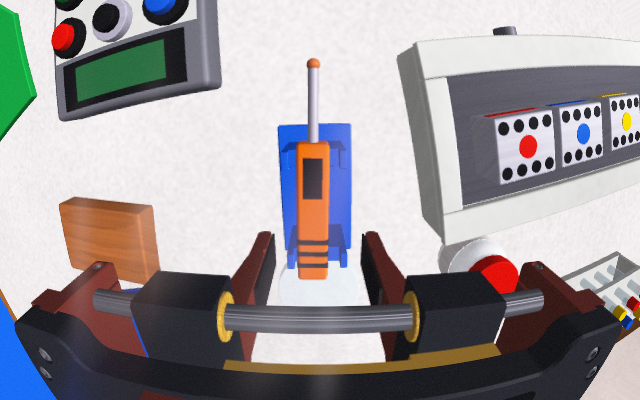

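Call:
move_arm:
  steps:
    - [-0.12,-0.14,-0.9,0,0,-0.03,0.14]
    - [0,0,-0.9,0,0,0,0.14]
    - [0,0,-0.9,0,0,0,0.14]
    - [0,0,-0.9,0,0,0,0.14]
    - [0,0,-0.48,0,0,0,0.14]
    - [0,0,0,0,0,0,0.14]
    - [0,0,0,0,0,0,-0.2]
    - [0,0,0,0,0,0,-1]
    - [0,0,0,0,0,0,-1]
    - [0,0,0,0,0,0,-1]
  force: 30

```text
time_s: 46.02
tcp_pos: [674.2, -171.9, 66.7]
eef_rot: [0.339, 3.122, -0.0]
force: [-0.8, -0.2, 3.4]
opening: 23.6
grasp_force: 30.0
```

```bash
python3 look.py w16 105
```

```text
t 46.02 tcp [ 674.2 -171.9   66.7] yaw 2.925 tilt [ 0.001 -0.    -1.   ] open 23.6 F [-0.8 -0.2  3.4]
```

Call:
move_arm:
  steps:
    - [0,0,0.5,0,0,0,-1]
    - [0,0,1,0,0,0,-1]
    - [0,0,1,0,0,0,-1]
    - [0,0,1,0,0,0,-1]
    - [0,0,1,0,0,0,-1]
    - [0,0,1,0,0,0,-1]
    - [0,0,1,0,0,0,-1]
    - [0,0,0.5,0,0,0,-1]
  force: 40

```text
time_s: 47.08
tcp_pos: [674.5, -172.0, 208.5]
eef_rot: [0.339, 3.12, -0.001]
force: [-0.1, -0.2, -0.9]
opening: 23.7
grasp_force: 40.0
```

Call:
move_arm:
  steps:
    - [0.43,0.94,0,-0.21,-0.98,0,-1]
    - [0.43,0.94,0,-0.21,-0.98,0,-1]
    - [0.43,0.94,0,-0.21,-0.98,0,-1]
    - [0.43,0.94,0,-0.21,-0.98,0,-1]
    - [0.43,0.94,0,-0.21,-0.98,0,-1]
    - [0.43,0.94,0,-0.21,-0.98,0,-1]
    - [0.43,0.94,0,-0.21,-0.98,0,-1]
    - [0.43,0.94,0,-0.21,-0.98,0,-1]
    - [0,0,0,0,0,0,-1]
    - [0,0,0,0,0,0,-1]

```text
time_s: 48.32
tcp_pos: [742.7, -21.7, 206.3]
eef_rot: [0.27, 2.489, -0.086]
force: [0.4, -0.1, -1.0]
opening: 23.7
grasp_force: 40.0
```

```bash
cat > tip.py <<'E'
import sys; from h import *
t=sys.argv[1]; col=sys.argv[2] if len(sys.argv)>2 else None
s=robot.sense(); R=cv2.Rodrigues(s["eef_rot"])[0]; p=s["tcp_pos"]
print("t",round(s["time_s"],2),"tcp",p.round(1),"z",R[:,2].round(3),"x",R[:,0].round(3),"F",s["force"].round(1),"open",round(s["opening"],1))
u=R[:,0]  # toward the tip
pred=p+108*u if 0 else p+110.8*u-9*R[:,2]
print("pred tip",pred.round(1))
rays=[]
for n in("wrist","scene","side"):
    C,im=snap(n,f"{t}_{n}"); q=C.proj(pred); w=45 if n=="wrist" else 14
    x,y=q.astype(int); m=[b for b in blobs(im,"orange",(max(x-w,0),max(y-w,0),x+w,y+w),amin=4,smin=80)]
    print(n,"pred px",q.round(1),[tuple(map(float,b)) for b in m])
    if n=="wrist" :
        for k,v in blocks(C,im,105,box=(0,0,640,400)).items():
            if v: print(" ",k,v[:3])
E
python3 tip.py t1
```

```text
t 48.33 tcp [742.7 -21.7 206.3] z [ 0.584 -0.126 -0.802] x [-0.783  0.173 -0.598] F [ 0.4 -0.1 -1. ] open 23.7
pred tip [650.7  -1.4 147.3]
wrist pred px [316.7  42.8] [(252.0, 318.3, 44.1, 21.0, 16.0)]
  red ([650.9, -0.6], 1.61, 5)
scene pred px [280.7 191.6] []
side pred px [280.3 176.6] []
```

Call:
move_arm:
  steps:
    - [0,0.03,-0.8,0,0,0,-1]
    - [0,0,-0.8,0,0,0,-1]
    - [0,0,-0.1,0,0,0,-1]
    - [0,0,0,0,0,0,-1]

```text
time_s: 48.98
tcp_pos: [742.3, -20.8, 171.1]
eef_rot: [0.27, 2.489, -0.086]
force: [-0.2, 0.3, -0.2]
opening: 23.5
grasp_force: 40.0
```

Call:
move_arm:
  steps:
    - [0,0,-0.05,0,0,0,-1]
    - [0,0,0,0,0,0,-1]

```text
time_s: 49.22
tcp_pos: [742.8, -20.7, 171.5]
eef_rot: [0.27, 2.487, -0.086]
force: [-0.4, 0.3, -1.6]
opening: 23.7
grasp_force: 40.0
```

Call:
move_arm:
  steps:
    - [0,0,-0.05,0,0,0,-1]
    - [0,0,0,0,0,0,-1]

```text
time_s: 49.48
tcp_pos: [742.5, -20.8, 170.1]
eef_rot: [0.27, 2.488, -0.086]
force: [-0.1, 0.4, -1.3]
opening: 23.4
grasp_force: 40.0
```

Call:
move_arm:
  steps:
    - [0,0,-0.05,0,0,0,-1]
    - [0,0,0,0,0,0,-1]

```text
time_s: 49.72
tcp_pos: [742.5, -20.8, 168.9]
eef_rot: [0.27, 2.488, -0.086]
force: [-0.4, -0.2, -1.0]
opening: 23.5
grasp_force: 40.0
```

Call:
move_arm:
  steps:
    - [0,0,-0.05,0,0,0,-1]
    - [0,0,0,0,0,0,-1]

```text
time_s: 49.98
tcp_pos: [742.7, -20.8, 168.2]
eef_rot: [0.27, 2.487, -0.086]
force: [0.6, 0.1, 1.0]
opening: 23.5
grasp_force: 40.0
```

```bash
python3 tip.py t2
```

```text
t 49.98 tcp [742.7 -20.8 168.2] z [ 0.585 -0.125 -0.801] x [-0.782  0.173 -0.599] F [0.6 0.1 1. ] open 23.5
pred tip [ 6.508e+02 -5.000e-01  1.091e+02]
wrist pred px [316.7  42.8] [(239.0, 318.6, 44.2, 20.0, 15.0)]
scene pred px [281.6 200.3] []
side pred px [281.  187.6] []
```

Call:
move_arm:
  steps:
    - [0,0,-0.05,0,0,0,-1]
    - [0,0,0,0,0,0,-1]

```text
time_s: 50.38
tcp_pos: [743.0, -20.8, 167.7]
eef_rot: [0.27, 2.486, -0.086]
force: [-0.4, 0.3, 4.5]
opening: 23.6
grasp_force: 40.0
```

Call:
move_arm:
  steps:
    - [0,0,0.4,0,0,0,-1]
    - [0,0,1,0,0,0,-1]
    - [-0.04,0.99,0,0,0,0,-1]
    - [-0.04,0.99,0,0,0,0,-1]
    - [-0.04,0.99,0,0,0,0,-1]
    - [-0.04,0.99,0,0,0,0,-1]
    - [-0.04,0.99,0,0,0,0,-1]
    - [-0.04,0.99,0,0,0,0,-1]
    - [-0.04,0.99,0,0,0,0,-1]
    - [0,0,0,0,0,0,-1]

```text
time_s: 51.62
tcp_pos: [736.7, 119.1, 194.9]
eef_rot: [0.268, 2.488, -0.085]
force: [0.4, -0.1, -0.9]
opening: 23.9
grasp_force: 40.0
```

```bash
python3 tip.py t3
```

```text
t 51.62 tcp [736.7 119.1 194.9] z [ 0.585 -0.124 -0.802] x [-0.783  0.171 -0.598] F [ 0.4 -0.1 -0.9] open 23.9
pred tip [644.7 139.2 135.9]
wrist pred px [316.6  42.8] [(253.0, 318.3, 44.3, 22.0, 15.0)]
  red ([650.9, -0.5], 1.593, 8)
  blue ([648.9, 66.4], 1.632, 9)
  yellow ([644.6, 139.7], 1.623, 6)
scene pred px [309.4 234.4] [(7.0, 310.9, 241.9, 5.0, 3.0)]
side pred px [275.7 210.8] []
```

Call:
move_arm:
  steps:
    - [0,0,-0.6,0,0,0,-1]
    - [0,0,-0.6,0,0,0,-1]
    - [0,0,-0.1,0,0,0,-1]
    - [0,0,0,0,0,0,-1]

```text
time_s: 52.28
tcp_pos: [736.7, 117.3, 168.5]
eef_rot: [0.271, 2.488, -0.086]
force: [0.1, -0.4, -0.9]
opening: 23.5
grasp_force: 40.0
```

Call:
move_arm:
  steps:
    - [0,0,-0.04,0,0,0,-1]
    - [0,0,0,0,0,0,-1]

```text
time_s: 52.52
tcp_pos: [737.1, 117.8, 168.5]
eef_rot: [0.27, 2.487, -0.085]
force: [0.4, -1.3, -0.8]
opening: 24.0
grasp_force: 40.0
```

Call:
move_arm:
  steps:
    - [0,0,-0.04,0,0,0,-1]
    - [0,0,0,0,0,0,-1]

```text
time_s: 52.78
tcp_pos: [737.3, 117.9, 168.0]
eef_rot: [0.27, 2.487, -0.085]
force: [-0.1, -0.5, 1.4]
opening: 23.8
grasp_force: 40.0
```

Call:
move_arm:
  steps:
    - [0,0,-0.04,0,0,0,-1]
    - [0,0,0,0,0,0,-1]

```text
time_s: 53.02
tcp_pos: [737.6, 117.9, 167.5]
eef_rot: [0.27, 2.486, -0.085]
force: [0.1, -0.7, 4.6]
opening: 23.9
grasp_force: 40.0
```

```bash
python3 tip.py t4
```

```text
t 53.02 tcp [737.6 117.9 167.5] z [ 0.586 -0.125 -0.8  ] x [-0.781  0.173 -0.6  ] F [ 0.1 -0.7  4.6] open 23.9
pred tip [645.8 138.2 108.3]
wrist pred px [316.6  42.8] [(256.0, 318.0, 43.9, 21.0, 16.0)]
  red ([650.9, -0.5], 1.597, 8)
  blue ([648.9, 66.3], 1.593, 7)
  green ([651.4, 220.8], 1.571, 7)
scene pred px [308.9 239.9] []
side pred px [276.  218.5] [(6.0, 275.5, 218.5, 4.0, 2.0)]
```

Call:
move_arm:
  steps:
    - [0,0,0.4,0,0,0,-1]
    - [0,0,1,0,0,0,-1]
    - [0,0,1,0,0,0,-1]
    - [0,0,0,0,0,0,-1]

```text
time_s: 53.68
tcp_pos: [737.8, 118.2, 216.5]
eef_rot: [0.27, 2.485, -0.084]
force: [-0.1, 0.3, -1.3]
opening: 23.5
grasp_force: 40.0
```

```bash
python3 tip.py t5; python3 -c "
import cv2;a=cv2.imread('pics/t5_wrist.png');b=cv2.imread('pics/t5_scene.png')[170:310,230:370]
import numpy as np
cv2.imwrite('pics/t5v.png',np.hstack([a[:,:440],cv2.resize(b,(360,400)[::-1] if 0 else (360,400))]))"
```

```text
t 53.67 tcp [737.8 118.2 216.5] z [ 0.587 -0.125 -0.8  ] x [-0.781  0.173 -0.6  ] F [-0.1  0.3 -1.3] open 23.5
pred tip [646.  138.5 157.2]
wrist pred px [316.6  42.8] [(248.0, 318.3, 44.2, 21.0, 16.0)]
  red ([650.7, -0.5], 1.61, 11)
  blue ([648.9, 66.4], 1.514, 9)
  yellow ([646.4, 139.3], 1.741, 6)
scene pred px [308.7 230. ] [(4.0, 307.2, 239.8, 3.0, 2.0)]
side pred px [274.6 204.3] []
```

View pics/t5v.png

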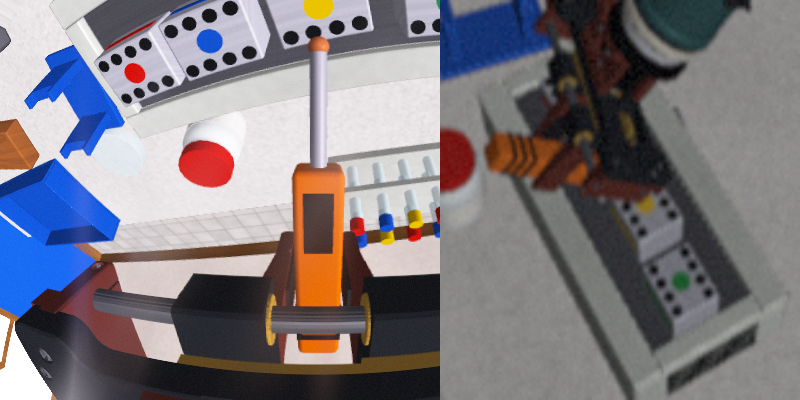

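Run:
```python
from h import *
C=Cam("scene");D=Cam("side")
for t in("t1","t3","t4","t5"):
    r=[]
    for cam,n,box in((C,"scene",(300,240,345,290)),(D,"side",(240,200,320,275))):
        im=cv2.imread(f"pics/{t}_{n}.png")[:,:,::-1].copy()
        b=[b for b in blobs(im,"green",box,amin=4,smin=60,vmin=40) if b[3]<12]
        r.append([(b[0],cam.plane(b[1:3],105).round(1).tolist()[:2]) for b in b[:2]])
    print(t,r)
```

```text
t1 [[(39, [652.2, 221.4]), (22, [681.7, 230.7])], [(20, [652.0, 219.3])]]
t3 [[(38, [652.1, 221.2]), (19, [681.6, 230.1])], [(20, [652.0, 219.3])]]
t4 [[(38, [652.6, 221.5]), (23, [681.5, 231.4])], [(19, [652.5, 219.3])]]
t5 [[(38, [652.1, 221.2]), (10, [681.8, 219.1])], [(20, [652.0, 219.3])]]
```

Call:
move_arm:
  steps:
    - [0.06,0.82,0,0,0,0,-1]
    - [0.06,0.82,0,0,0,0,-1]
    - [0.06,0.82,0,0,0,0,-1]
    - [0.06,0.82,0,0,0,0,-1]
    - [0.06,0.82,-0.6,0,0,0,-1]
    - [0,0,-0.7,0,0,0,-1]
    - [0,0,0,0,0,0,-1]

```text
time_s: 54.7
tcp_pos: [741.6, 199.4, 186.3]
eef_rot: [0.269, 2.491, -0.088]
force: [-0.7, 0.7, -1.4]
opening: 23.6
grasp_force: 40.0
```

```bash
python3 tip.py t6
```

```text
t 54.7 tcp [741.6 199.4 186.3] z [ 0.582 -0.127 -0.803] x [-0.785  0.172 -0.596] F [-0.7  0.7 -1.4] open 23.6
pred tip [649.4 219.6 127.5]
wrist pred px [316.7  42.8] [(245.0, 318.3, 44.2, 21.0, 15.0)]
  red ([651.0, -0.4], 1.658, 9)
  blue ([648.9, 66.4], 1.614, 10)
  yellow ([644.6, 139.6], 3.115, 16)
  green ([650.4, 221.1], 1.553, 7)
scene pred px [324.  262.6] []
side pred px [269.5 233.5] []
```

Call:
move_arm:
  steps:
    - [0.06,0.05,-0.5,0,0,0,-1]
    - [0,0,-0.25,0,0,0,-1]
    - [0,0,0,0,0,0,-1]

```text
time_s: 55.22
tcp_pos: [743.7, 200.5, 172.7]
eef_rot: [0.27, 2.489, -0.087]
force: [-0.5, -0.3, -0.4]
opening: 23.7
grasp_force: 40.0
```

Call:
move_arm:
  steps:
    - [0,0,-0.05,0,0,0,-1]
    - [0,0,0,0,0,0,-1]

```text
time_s: 55.48
tcp_pos: [744.3, 200.9, 172.8]
eef_rot: [0.27, 2.487, -0.085]
force: [0.5, -0.2, -0.6]
opening: 23.7
grasp_force: 40.0
```

Call:
move_arm:
  steps:
    - [0,0,-0.05,0,0,0,-1]
    - [0,0,0,0,0,0,-1]

```text
time_s: 55.72
tcp_pos: [744.1, 200.8, 171.7]
eef_rot: [0.27, 2.488, -0.086]
force: [0.4, 1.4, -1.3]
opening: 23.6
grasp_force: 40.0
```

Call:
move_arm:
  steps:
    - [0,0,-0.1,0,0,0,-1]
    - [0,0,0,0,0,0,-1]

```text
time_s: 55.98
tcp_pos: [744.0, 200.8, 169.3]
eef_rot: [0.27, 2.488, -0.086]
force: [0.1, 0.8, -0.7]
opening: 23.9
grasp_force: 40.0
```

Call:
move_arm:
  steps:
    - [0,0,-0.05,0,0,0,-1]
    - [0,0,0,0,0,0,-1]

```text
time_s: 56.22
tcp_pos: [744.1, 200.8, 168.5]
eef_rot: [0.27, 2.488, -0.086]
force: [0.4, 0.3, -1.1]
opening: 23.4
grasp_force: 40.0
```

Call:
move_arm:
  steps:
    - [0,0,-0.03,0,0,0,-1]
    - [0,0,0,0,0,0,-1]

```text
time_s: 56.48
tcp_pos: [744.3, 200.8, 168.2]
eef_rot: [0.27, 2.487, -0.085]
force: [-0.4, 0.2, 1.1]
opening: 23.7
grasp_force: 40.0
```

Call:
move_arm:
  steps:
    - [0,0,-0.04,0,0,0,-1]
    - [0,0,0,0,0,0,-1]

```text
time_s: 56.72
tcp_pos: [744.5, 200.9, 167.8]
eef_rot: [0.27, 2.487, -0.085]
force: [-0.1, -0.4, 2.3]
opening: 23.8
grasp_force: 40.0
```

Call:
move_arm:
  steps:
    - [0,0,0.4,0,0,0,-1]
    - [0,0,1,0,0,0,-1]
    - [-0.02,-0.97,0,0,0,0,-1]
    - [-0.02,-0.97,0,0,0,0,-1]
    - [-0.02,-0.97,0,0,0,0,-1]
    - [-0.02,-0.97,0,0,0,0,-1]
    - [-0.02,-0.97,0,0,0,0,-1]
    - [-0.02,-0.97,0,0,0,0,-1]
    - [-0.02,-0.97,0,0,0,0,-1]
    - [-0.02,-0.97,0,0,0,0,-1]

```text
time_s: 57.98
tcp_pos: [739.8, 43.6, 194.1]
eef_rot: [0.271, 2.489, -0.087]
force: [-0.4, -0.2, -0.8]
opening: 23.9
grasp_force: 40.0
```

Call:
move_arm:
  steps:
    - [0,0,0,0,0,0,-1]
    - [0,0,0,0,0,0,-1]

```text
time_s: 58.22
tcp_pos: [740.6, 45.2, 194.8]
eef_rot: [0.271, 2.488, -0.086]
force: [-0.1, -0.3, -0.9]
opening: 23.7
grasp_force: 40.0
```

```bash
python3 tip.py t7
```

```text
t 58.23 tcp [740.6  45.2 194.8] z [ 0.584 -0.126 -0.802] x [-0.783  0.174 -0.598] F [-0.1 -0.3 -0.9] open 23.7
pred tip [648.6  65.6 135.8]
wrist pred px [316.6  42.8] [(244.0, 318.2, 44.3, 21.0, 15.0)]
  red ([650.9, -0.5], 1.593, 8)
  blue ([649.0, 66.3], 1.61, 6)
scene pred px [293.9 213. ] []
side pred px [278. 194.] []
```

Call:
move_arm:
  steps:
    - [0,0.03,-0.6,0,0,0,-1]
    - [0,0,-0.6,0,0,0,-1]
    - [0,0,-0.12,0,0,0,-1]
    - [0,0,0,0,0,0,-1]

```text
time_s: 58.88
tcp_pos: [740.7, 46.5, 168.3]
eef_rot: [0.269, 2.489, -0.086]
force: [-0.1, 0.2, -0.7]
opening: 24.1
grasp_force: 40.0
```

Call:
move_arm:
  steps:
    - [0,0,-0.05,0,0,0,-1]
    - [0,0,0,0,0,0,-1]

```text
time_s: 59.12
tcp_pos: [741.2, 46.3, 168.2]
eef_rot: [0.27, 2.487, -0.085]
force: [-0.7, 0.1, -0.6]
opening: 23.7
grasp_force: 40.0
```

Call:
move_arm:
  steps:
    - [0,0,-0.03,0,0,0,-1]
    - [0,0,0,0,0,0,-1]

```text
time_s: 59.38
tcp_pos: [741.4, 46.3, 167.8]
eef_rot: [0.27, 2.487, -0.085]
force: [-0.6, 0.8, 2.3]
opening: 23.9
grasp_force: 40.0
```

Call:
move_arm:
  steps:
    - [0,0,-0.03,0,0,0,-1]
    - [0,0,0,0,0,0,-1]
    - [0,0,0.5,0,0,0,-1]
    - [0,0,1,0,0,0,-1]
    - [0,0,0.6,0,0,0,-1]
    - [-0.3,-0.99,0,0,0,0,-1]
    - [-0.3,-0.99,0,0,0,0,-1]
    - [-0.3,-0.99,0,0,0,0,-1]
    - [-0.3,-0.99,0,0.21,0.98,0,-1]
    - [-0.3,-0.99,0,0.21,0.98,0,-1]

```text
time_s: 60.62
tcp_pos: [709.9, -52.9, 208.4]
eef_rot: [0.287, 2.65, -0.065]
force: [0.5, -0.8, -1.0]
opening: 23.7
grasp_force: 40.0
```

Call:
move_arm:
  steps:
    - [-0.3,-0.99,0,0.21,0.98,0,-1]
    - [-0.3,-0.99,0,0.21,0.98,0,-1]
    - [-0.3,-0.99,0,0.21,0.98,0,-1]
    - [-0.3,-0.99,0,0.21,0.98,0,-1]
    - [-0.3,-0.99,0,0.21,0.98,0,-1]
    - [-0.3,-0.99,0,0.21,0.98,0,-1]
    - [0,0,0,0,0,0,-1]
    - [0,0,0,0,0,0,-1]

```text
time_s: 61.62
tcp_pos: [674.6, -170.7, 208.2]
eef_rot: [0.339, 3.123, 0.001]
force: [1.3, -0.3, -0.8]
opening: 23.5
grasp_force: 40.0
```

```bash
python3 tip.py t8
python3 - <<'E'
from bench import robot
import cv2,numpy as np
s=robot.sense();R=cv2.Rodrigues(s["eef_rot"])[0]
W=np.array(cv2.Rodrigues(np.array([0.339,3.122,0.]))[0])@R.T
print("correction rotvec/0.08",(cv2.Rodrigues(W)[0].ravel()/0.08).round(3),"dpos/20",((np.array([674.3,-171.9,140])-s["tcp_pos"])/20).round(3))
E
```

```text
t 61.62 tcp [ 674.6 -170.7  208.2] z [ 0.     0.001 -1.   ] x [-0.977  0.214 -0.   ] F [ 1.3 -0.3 -0.8] open 23.5
pred tip [ 566.4 -147.   217.2]
wrist pred px [316.6  42.9] [(248.0, 318.3, 44.2, 21.0, 15.0)]
  red ([650.8, -0.3], 1.593, 8)
  blue ([648.8, 66.8], 1.588, 8)
  yellow ([644.5, 140.3], 1.61, 8)
  green ([651.2, 221.9], 1.575, 8)
scene pred px [282.6 123.7] [(10.0, 282.8, 124.5, 3.0, 4.0)]
side pred px [312.9 130.7] [(79.0, 300.9, 136.6, 8.0, 13.0)]
correction rotvec/0.08 [-0.004 -0.012 -0.014] dpos/20 [-0.009 -0.077 -3.436]
```

Call:
move_arm:
  steps:
    - [-0.01,-0.06,-0.9,0,0,0,-1]
    - [0,0,-0.9,0,0,0,-1]
    - [0,0,-0.9,0,0,0,-1]
    - [0,0,-0.9,0,0,0,-1]
    - [0,0,-0.9,0,0,0,-1]
    - [0,0,-0.9,0,0,0,-1]
    - [0,0,-0.8,0,0,0,-1]
    - [0,0,-0.5,0,0,0,-1]
    - [0,0,-0.3,0,0,0,-1]
    - [0,0,0,0,0,0,-1]

```text
time_s: 63.02
tcp_pos: [674.7, -172.7, 68.4]
eef_rot: [-0.339, -3.123, 0.0]
force: [0.4, 0.9, -0.8]
opening: 23.5
grasp_force: 40.0
```

Call:
move_arm:
  steps:
    - [0,0.02,-0.06,0,0,0,-1]
    - [0,0,0,0,0,0,-1]

```text
time_s: 63.28
tcp_pos: [675.1, -172.4, 68.0]
eef_rot: [0.339, 3.122, -0.001]
force: [0.4, 0.2, -1.4]
opening: 24.0
grasp_force: 40.0
```

Call:
move_arm:
  steps:
    - [0,0,-0.04,0,0,0,-1]
    - [0,0,0,0,0,0,-1]

```text
time_s: 63.52
tcp_pos: [674.9, -172.4, 66.8]
eef_rot: [0.339, 3.123, -0.0]
force: [0.0, -0.5, -0.4]
opening: 23.6
grasp_force: 40.0
```

Call:
move_arm:
  steps:
    - [0,0,-0.02,0,0,0,-1]
    - [0,0,0,0,0,0,-0.3]
    - [0,0,0,0,0,0,-0.1]
    - [0,0,0,0,0,0,0.14]
    - [0,0,0,0,0,0,0.14]
    - [0,0,0.6,0,0,0,0.14]
    - [0,0,0.9,0,0,0,0.14]
    - [0,0,1,0,0,0,0.14]
    - [0,0,1,0,0,0,0.14]
    - [0,0,0.55,0,0,0,0.14]

```text
time_s: 64.78
tcp_pos: [675.7, -172.7, 149.7]
eef_rot: [0.339, 3.121, -0.001]
force: [-0.1, -1.5, -0.0]
opening: 49.8
grasp_force: 0.0
```

```bash
python3 tip.py t9
python3 - <<'E'
from h import *
C=Cam("wrist"); im=cv2.imread("pics/t9_wrist.png")[:,:,::-1].copy()
print(robot.sense()["tcp_pos"])
h=mask(im,"orange"); h[:,:290]=0;h[:,340:]=0;h[300:]=0
n=cv2.findContours(cv2.morphologyEx(h,cv2.MORPH_CLOSE,np.ones((9,9))),0,2)[0]
for c in n:
    if cv2.contourArea(c)>400:
        T=np.array([C.plane(q[0],87)[:2] for q in c],np.float32); r=cv2.minAreaRect(T); print(r,cv2.boxPoints(r).round(1).tolist())
    elif cv2.contourArea(c)>25: print("tip",C.plane(c[:,0].mean(0),77).round(1))
S,D=Cam("scene"),Cam("side")
s=blobs(cv2.imread("pics/t9_scene.png")[:,:,::-1].copy(),"orange",(220,150,280,180)); d=blobs(cv2.imread("pics/t9_side.png")[:,:,::-1].copy(),"orange",(255,150,303,175)); print(s[:1],d[:1])
E
```

```text
t 64.78 tcp [ 675.7 -172.7  149.7] z [ 0.003 -0.001 -1.   ] x [-0.977  0.214 -0.003] F [-0.1 -1.5 -0. ] open 49.8
pred tip [ 567.4 -148.9  158.4]
wrist pred px [316.7  42.9] [(97.0, 318.5, 64.9, 13.0, 10.0)]
  red ([650.9, -0.2], 1.593, 8)
  blue ([649.0, 66.8], 1.588, 8)
  yellow ([644.8, 140.3], 1.601, 8)
scene pred px [283.1 138.1] []
side pred px [313.1 147.1] [(64.0, 301.4, 137.5, 7.0, 13.0)]
[ 675.15570415 -172.49443471  148.11040341]
((674.0166625976562, -171.14364624023438), (22.479568481445312, 108.60804748535156), 78.01712036132812) [[618.5999755859375, -170.89999389648438], [724.7999877929688, -193.39999389648438], [729.5, -171.39999389648438], [623.2000122070312, -148.89999389648438]]
tip [ 566.  -147.3   77. ]
[(346, np.float64(245.0), np.float64(167.4), np.int32(40), np.int32(18))] [(236, np.float64(279.6), np.float64(164.2), np.int32(33), np.int32(12))]
```

Call:
move_arm:
  steps:
    - [-0.93,-0.38,0.2,0,0,0,-1]
    - [-0.93,-0.38,0,0,0,0,-1]
    - [-0.93,-0.38,0,0,0,0,-1]
    - [-0.93,-0.38,0,0,0,0,-1]
    - [-0.93,-0.38,0,0,0,0,-1]
    - [-0.93,-0.38,0,0,0,0,-1]
    - [-0.93,-0.38,0,0,0,0,-1]
    - [-0.93,-0.38,0,0,0,0,-1]
    - [-0.93,-0.38,0,0,0,0,-1]
    - [-0.93,-0.38,-0.6,0,0,0,-1]
  force: 15

```text
time_s: 66.18
tcp_pos: [488.3, -249.3, 139.9]
eef_rot: [0.339, 3.121, -0.002]
force: [-0.4, 0.7, 0.2]
opening: 0.2
grasp_force: 0.0
```

Call:
move_arm:
  steps:
    - [-0.93,-0.38,-0.6,0,0,0,-1]
    - [0,0,-0.6,0,0,0,-1]
    - [0,0,0,0,0,0,-1]
    - [0,0,0,0,0,0,-1]

```text
time_s: 66.68
tcp_pos: [471.0, -256.0, 115.4]
eef_rot: [0.338, 3.123, -0.001]
force: [-0.2, 0.5, -0.3]
opening: 0.6
grasp_force: 0.0
```

Call:
move_arm:
  steps:
    - [0,-0.05,-0.9,0,0,0,-1]
    - [0,0,-0.9,0,0,0,-1]
    - [0,0,-0.3,0,0,0,-1]
    - [0,0,-0.2,0,0,0,-1]
    - [0,0,-0.12,0,0,0,-1]
    - [0,0,0,0,0,0,-1]

```text
time_s: 67.42
tcp_pos: [470.6, -256.7, 69.0]
eef_rot: [0.339, 3.122, -0.0]
force: [-4.2, 5.1, 19.8]
opening: 0.3
grasp_force: 9.8
```

Call:
move_arm:
  steps:
    - [0,0,0.25,0,0,0,-1]
    - [0,0,1,0,0,0,-1]
    - [0,0,1,0,0,0,-1]
    - [-0.13,-0.98,0,0,0,0,-1]
    - [-0.13,-0.98,0,0,0,0,-1]
    - [-0.13,-0.98,0,0,0,0,-1]
    - [-0.13,-0.98,0,0,0,0,-1]
    - [-0.13,-0.98,0,0,0,0,-1]
    - [-0.13,-0.98,0,0,0,0,-1]
    - [0,0,0,0,0,0,-1]

```text
time_s: 68.68
tcp_pos: [454.5, -376.4, 111.8]
eef_rot: [0.342, 3.122, -0.001]
force: [0.4, 0.7, -0.2]
opening: 0.8
grasp_force: 0.0
```

Call:
move_arm:
  steps:
    - [0,0,0,0,0,0,-1]

```text
time_s: 68.8
tcp_pos: [454.3, -374.1, 111.6]
eef_rot: [-0.339, -3.123, -0.001]
force: [0.1, 0.6, 0.5]
opening: 0.3
grasp_force: 0.0
```

Call:
move_arm:
  steps:
    - [0.05,0,-0.9,0,0,0,-1]
    - [0,0,-0.8,0,0,0,-1]
    - [0,0,-0.2,0,0,0,-1]
    - [0,0,-0.2,0,0,0,-1]
    - [0,0,-0.13,0,0,0,-1]
    - [0,0,0,0,0,0,-1]

```text
time_s: 69.55
tcp_pos: [455.0, -373.3, 69.1]
eef_rot: [-0.339, -3.122, -0.002]
force: [-5.7, 7.5, 20.4]
opening: 0.7
grasp_force: 10.2
```

Call:
move_arm:
  steps:
    - [0,0,0.25,0,0,0,-1]
    - [0,0,1,0,0,0,-1]
    - [0,0,1,0,0,0,-1]
    - [0,0,1,0,0,0,-1]
    - [0,0,1,0,0,0,-1]
    - [0,0,0,0,0,0,-1]

```text
time_s: 70.3
tcp_pos: [456.6, -375.8, 153.7]
eef_rot: [0.339, 3.12, -0.005]
force: [-0.1, 0.2, -0.1]
opening: 0.5
grasp_force: 0.0
```

Run:
```python
from h import *
S,a=snap("scene","f1"); D,b=snap("side","f2")
for c in("red","yellow","green","blue"):
    r=[[(x[0],cam.plane(x[1:3],105).round(0)[:2].tolist()) for x in blobs(im,c,box,amin=10) if x[3]<14] for cam,im,box in((S,a,(240,170,370,320)),(D,b,(235,175,320,285)))]
    print(c,r)
print(blobs(a,"orange",(220,150,280,180))[:1],robot.sense()["force"].round(1))
```

```text
red [[(36, [775.0, 15.0]), (27, [652.0, -0.0]), (12, [680.0, -130.0])], [(132, [769.0, 23.0]), (10, [652.0, -2.0])]]
yellow [[(32, [646.0, 140.0])], [(17, [646.0, 138.0])]]
green [[(26, [652.0, 222.0])], []]
blue [[(29, [650.0, 67.0])], []]
[(340, np.float64(245.0), np.float64(167.4), np.int32(40), np.int32(19))] [-0.7 -0.1 -0. ]
```

```bash
python3 -c "
from bench import robot
print(robot.close_job())"
```

```text
the job is handed in; nothing more can be done
None
```

The job is handed in, but `close_job()` returned no score. All four blocks are flat on the plate, though green was knocked to the far end before probing and I left it there. The keys were pressed in order, the dots probed red, yellow, green, blue, and the probe is back in its rest.

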